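# Hang up the spanner and run the packing belt on its hold-to-run key switch

### The arm

A 6-joint arm with a two-finger parallel gripper is mounted at the origin on the work surface. World frame = base frame: x ahead of the robot, y to its left, z up, the work surface at z = 0. Lengths are in mm, angles in degrees, forces in N, time in s.
With the tool pointing down it reaches from about 300 to 825 mm from the base axis. Payload 5.4 kg.
Tool frame: the origin (TCP) lies at the very end of the fingers, on their centre line; the grasp point (between the pads) lies 19 mm behind it; x points along the fingers, y is the direction in which the jaws open and shut, and the axes are right-handed (so a half turn about x gives the same grasp; the last joint's range is limited). The gripper opens to 92 mm and grips with 3 to 60 N. Pads are 20 mm wide; open, the fingers measure 128 mm over their backs; the gripper's body (75 mm by 189 mm) begins 69 mm behind the grasp point.
Start: joints at [59.525, 9.076, 91.501, -0, 79.423, -12.038], TCP at [181.867, 545.463, 214.601] pointing down, gripper open.
Joint ranges: [-166.64, 166.64], [-54.1, 131.32], [10.49, 154.53], [-73.88, 253.88], [9.74, 151.15], [-171.62, 171.62]. Speed limits (degrees/s): [147.25, 147.25, 180, 180, 180, 180].

### API

Orientations are given as a 3x3 rotation matrix whose columns are the frame's x, y, z axes.
In Python, from workcell import status, viewer, job gives the robot as it stands.
- The arm moves only by the tool arm_command, never from a script. Its argument "motion" is a list of rows, each a list of 3 entries, a list of its own where there are three numbers: the opening, from 0 (shut) to 1 (fully open), then the shift along the tool's x, y, z normalised to -1 to 1, where 1 is 20 mm, then the turn, a rotation vector about the tool's x, y, z normalised to -1 to 1, where 1 is pi rad. In form: [[gripper, [dx, dy, dz], [rx, ry, rz]], ...]. A call has 1 to 20 rows; each row shifts and turns the pose as measured when the row begins, along the tool's axes as they then stand; what a row does not reach is not made up. A row lasts 1/10 s, in which the tool goes at most 50 mm and 8.59 degrees, less where a joint would pass 70% of its speed; a pose out of reach is approached as far as the arm can. A call with a number of a shift or a turn outside -1 to 1 is refused whole. A call with a gripper value outside its range is refused whole. The fingers move at their own pace and stop on an object; "grip_force" is the grip in N (left out, the last holds). Time passes only in rows, so rows that do not move let the fingers close. It gives the time, the measured TCP pose, the force and the opening at its end, in the units of the state.
- status.read_state(): the state, without advancing time (a new reading comes with each control period).
- viewer.camera(name): name is "side" or "top" or "wrist"; returns the picture (400x640x3 uint8, red, green, blue); there is no depth.
- viewer.calibration(name): a dict with "fx", "fy", "cx", "cy" (pixels), "rvec" (rotation vector, rad) and "tvec" (3), from world to camera coordinates, as OpenCV has them. Camera axes: x right, y down, z forward; pixel columns grow to the right and rows downward; lengths in mm; the calibration is good to about 2 mm. The wrist camera is an equidistant fisheye: a pixel r from the principal point sees the ray r / f radians off the axis. A picture is of the moment at which its call begins: read the wrist's pose just before it. calibration takes no time and is no camera call; for the wrist camera it gives the pose at the moment of the call.
- job.job_done(): hands the job in, once; it reports no verdict.
The state is a dict: "time_s": time; "qpos": joint angles; "joint_velocities": joint speeds; "tau": joint torques, N m; "position": TCP position; "tcp_rot": TCP orientation; "force": force on the tool from outside, world axes, zero at the start; "moment": the same for the moment, N m; "gripper_width": finger opening in mm.
Only numpy, scipy, OpenCV 4.12 (cv2) and the standard library are available. Lean on these libraries where they do the work, as an engineer would, in place of code of your own. Each camera call takes 0.05 s, during which the arm holds its last target.

### The job

The packing conveyor's belt has just been tightened and wants a test run: first hang the spanner that was left lying on the belt by its ring on the empty hook of the tool rail, so that it hangs freely. Then take the key off its peg on the same rail, push it fully home past the sticky pins of the key switch on the control box, and turn it a quarter turn clockwise to its stop. It is a hold-to-run switch that springs back when let go, so finish while still gripping the key and holding it turned, and leave the other things on the bench and rail where they are.

Things in the scene. Friction and masses are not known exactly. Their poses are not given: they have to be found in the camera images.
- conveyor: belt conveyor fixed on the bench, 720 mm long (along its x), 154 mm wide; flat black belt 120 mm wide between aluminium side rails. Origin on the bench under its middle; the belt's top is 85 mm above the bench, the rails end 4 mm lower. A grey gear motor sticks out at its -y side.
- spanner: steel combination spanner lying flat on the belt, 174 mm long, about 110 g. Origin at its underside on the long axis, near its balance point; x runs to the ring end, z up through its thickness. Shank 13 mm wide, 7 mm thick, x = -60 to +49 mm; ring centred at x = +65 mm, 32 mm outside, 20 mm hole, 8 mm thick; open jaw, 28 mm wide, at the -x end. Either face may hang outward.
- spanner_ring (a point): centre of the spanner's ring hole, 65 mm along +x and 4 mm above its origin.
- tool_rail: aluminium tool rail standing fixed on the bench: a 30 mm square bar 360 mm long along its y, centred 250 mm above the bench (top at 265 mm), on two posts at y = +-155 mm. Origin on the bench under the bar's middle; its front faces its -x, towards the robot. A hook and two pegs are clipped on its front, 90 mm apart, in any order.
- tool_hook: the empty hook: 6 mm wire running 42 mm out level along its own -x, then bent up to a tip 18 mm higher and 48 mm out. Origin on the rail's front face at the wire's level, 250 mm above the bench; axes as the rail's. A hung ring rests on the level part, 5 to 42 mm out, its hole centre about 7 mm below the wire's axis, shank down.
- key_peg: straight level peg, 4 mm thick, 42 mm long along its own -x with a 6.4 mm ball end; the key hangs on it. Origin on the rail's front face at the peg's level, 250 mm above the bench; axes as the rail's.
- key: key with a black bow, about 35 g, hanging blade down on its peg, 26 mm out from the rail's front. Origin on its axis, under the collar, where the blade begins; z up to the bow, x square to its flat faces, y along its width. Blade 4 mm (x) by 12 mm (y), 28 mm long, rounded tip, same both ways round; collar 14 x 26 mm, 4 mm thick; neck to z = 12 mm.
- key_bow (a point): middle of the key's bow, 27 mm above the key's origin, axes as the key's. Bow 8 mm thick (x), 28 mm wide (y, grip it across this), 30 mm high (12 to 42 mm above the origin); hanging hole 12 x 12 mm, 26 to 38 mm above the origin. At the start the peg bears on the hole's top edge: lift the key 4 mm, then draw it off along the peg by 30 mm or more.
- station: grey control box fixed on the bench, 76 mm (x) by 168 mm (y), 68 mm high, origin under its middle. On its top, along y: the key switch at y = +45 mm, a low white pilot lamp at 0 (9 mm high), a red mushroom stop button (38 mm wide, 29 mm high) at y = -45 mm.
- keyway (a point): middle of the keyway's mouth on the switch's steel face, 90 mm above the bench, bezel 33 mm across. z up, y along the slot, x across it; turns with the key. Slot 5.2 x 13.6 mm with a 45 degree lead-in 3 mm wide. The key goes straight down, either way round, until its collar sits on the face (key's origin at this point). Turns only with the key 26 mm or more in.
- keyway_pins (a point): the sticky pins, on the keyway's axis 13 mm below its mouth, axes as the keyway's. Two spring pins in the slot's +x wall catch the blade's tip when it is about 9 and 16 mm in: a straight push needs 10 to 14 N there, less while the key is wiggled a few degrees or a millimetre; from 23 mm on the tip presses a locking pin down (2 to 5 N).
- key_switch (a joint): angle of the key switch in rad: 0 = off, grows clockwise seen from above, stop at 1.5 (a quarter turn). A spring turns it back (0.05 N m at 0, 0.2 N m at the stop). The key has about 0.1 rad of play in the slot, so the hand must turn that much farther. At 0 the keyway's axes are parallel to the control box's.
- scraper: scraper with a black handle hanging on the other straight peg, 137 mm long, 44 mm wide blade down; origin at the upper edge of its hole. To be left alone.
- carton: cardboard box 130 x 95 x 60 mm standing on the far part of the belt; origin under its middle. To be left alone.
- tape_gun: packing-tape gun with a steel frame and blue handle, about 150 x 56 x 130 mm high, standing on the bench; origin underneath. To be left alone.
- tape_roll: roll of clear tape lying flat, 100 mm across, 48 mm high; origin under its middle. To be left alone.
- scanner: black hand-held barcode scanner lying on its side, about 100 x 150 x 40 mm; origin underneath. To be left alone.
- cutter: grey box cutter lying flat, 147 x 26 x 14 mm; origin underneath. To be left alone.
- marker: marker pen lying flat, 140 mm long, 17 mm thick; origin underneath. To be left alone.
- small_carton: cardboard box 100 x 140 x 75 mm on the bench; origin under its middle. To be left alone.
There are look-alikes about, which are no part of the job. What is shaped like the spanner but pink is not meant.

How it is judged (in metres and radians):
On the way, in this order (a step that is already met when the one before it is completed fails the run):
1. the spanner hangs by its ring on the empty hook, let go (x of spanner_ring in the frame of tool_hook between -0.052 and 0 m and y of spanner_ring in the frame of tool_hook between -0.012 and 0.012 m and z of spanner_ring in the frame of tool_hook between -0.018 and 0.006 m and angle between spanner's own x axis and vertical below 0.45 rad and contact force between the fingers and spanner below 0.2 N and contact force between tool_hook and spanner above 0.2 N), for 0.2 s.
2. the key is fully home in the switch (z of key in the frame of keyway below 0.003 m and horizontal distance between key and keyway below 0.003 m and angle between key's own z axis and vertical below 0.15 rad), for 0.1 s.
3. the key, fully home, is turned to the stop (all of step 2 and value of joint key_switch above 1.3 rad and contact force between the fingers and key above 2 N), for 0.3 s.
At the end, for the whole second after the job is handed in: Spanner hangs by its ring on the tool hook (hole within 12 mm of the wire sideways, shank within 0.45 rad of straight down), untouched; key home (collar within 3 mm of the face, 3 mm of the axis), still gripped by the fingers (over 2 N), the switch held turned past 1.3 rad (all of step 3 and x of spanner_ring in the frame of tool_hook between -0.052 and 0 m and y of spanner_ring in the frame of tool_hook between -0.012 and 0.012 m and z of spanner_ring in the frame of tool_hook between -0.018 and 0.006 m and angle between spanner's own x axis and vertical below 0.45 rad and contact force between the fingers and spanner below 0.2 N); the arm keeps its last pose, push and grip.
It fails at once if another thing on the bench, belt or rail is knocked away (more than 30 mm) (distance of any of scraper, tape_gun, tape_roll, scanner, cutter, marker, carton, small_carton from where it was at the start of the episode above 0.03 m).
It also fails if it takes over 67 s, if anything falls off the work surface, if the arm or the gripper's body presses on something with over 40 N, if the wrist force passes 120 N, or if a joint passes its speed limit or range.

## Working session

There is one attempt and no reset: what is moved stays moved. The work goes in short steps, Python scripts to look and compute and a tool call to move; the robot and the scene stay as the last step left them, time stands still between calls to the robot, and variables do not carry over. Pictures are saved under pics/ and viewed, and the job is handed in when it is done.

Besides the shell and the picture viewer there is one more tool, called after "Call:" as a command line: name --argument value ..., lists and objects as JSON in quotes. arm_command: Moves the arm, as the interface text tells. Its arguments: {"type":"object","properties":{"motion":{"type":"array","items":{"type":"array"}},"grip_force":{"type":"number"}},"required":["motion"]}

```bash
ls; mkdir -p pics; cat > h.py <<'E'
import numpy as np, cv2
from workcell import status, viewer, job
def cal(n):
    c=viewer.calibration(n); R=cv2.Rodrigues(np.array(c['rvec'],float))[0]; t=np.array(c['tvec'],float).ravel()
    return c,R,t
def ray(c,R,t,u,v,fish=False):
    x=(u-c['cx'])/c['fx']; y=(v-c['cy'])/c['fy']
    if fish:
        r=np.hypot(x,y); d=np.array([np.sin(r)*x/max(r,1e-9),np.sin(r)*y/max(r,1e-9),np.cos(r)])
    else: d=np.array([x,y,1.])
    return -R.T@t, R.T@(d/np.linalg.norm(d))
def onz(cr,u,v,z,fish=False):
    o,d=ray(*cr,u,v,fish); return o+d*(z-o[2])/d[2]
def tri(rs):
    A=np.zeros((3,3));b=np.zeros(3)
    for o,d in rs:
        P=np.eye(3)-np.outer(d,d);A+=P;b+=P@o
    p=np.linalg.solve(A,b); return p,[np.linalg.norm((np.eye(3)-np.outer(d,d))@(p-o)) for o,d in rs]
def proj(cr,p,fish=False):
    c,R,t=cr;q=R@np.array(p,float)+t
    if fish:
        r=np.hypot(q[0],q[1]);th=np.arctan2(r,q[2]);return c['cx']+c['fx']*th*q[0]/r,c['cy']+c['fy']*th*q[1]/r
    return c['cx']+c['fx']*q[0]/q[2],c['cy']+c['fy']*q[1]/q[2]
def save(n,im): cv2.imwrite('pics/'+n+'.png',im[...,::-1])
E
python3 - <<'E'
from h import *
s=status.read_state(); print(s)
for n in ['side','top','wrist']:
    im=viewer.camera(n); save(n+'0',im); c=cal(n); print(n,c[0], -c[1].T@c[2])
E
```

```text
pics
{'time_s': 0.0, 'qpos': array([ 5.95244587e+01,  9.11233693e+00,  9.15686982e+01, -1.46580742e-03,
        7.94227428e+01, -1.20376286e+01]), 'joint_velocities': array([-0.01960843,  0.02637314,  0.09818305,  0.08126752, -0.01148859,
       -0.09066328]), 'tau': array([-4.70261909e-05, -3.85576630e+01, -3.22103655e+01,  7.01863971e-02,
        3.79086763e-02, -1.71554066e-04]), 'position': array([181.57319561, 544.94491478, 213.65236287]), 'tcp_rot': array([[-8.96946355e-04,  3.16271567e-01,  9.48668273e-01],
       [-1.57378605e-03,  9.48667033e-01, -3.16272642e-01],
       [-9.99998359e-01, -1.77668049e-03, -3.53159656e-04]]), 'force': array([-0.25624403, -0.29850211,  0.45162599]), 'moment': array([-0.0068746 , -0.00385787,  0.02444132]), 'gripper_width': 91.68278200489937}
side {'fx': 457.14482949935876, 'fy': 457.14482949935876, 'cx': 328.299214377285, 'cy': 194.3861149344416, 'rvec': array([ 2.02283652, -0.79751418,  0.45489135]), 'tvec': array([-371.7595667 ,  357.85750397, 1071.82872466])} [-227.75880819 -763.09392813  883.68408706]
top {'fx': 440.31409009534593, 'fy': 440.31409009534593, 'cx': 317.7995960574967, 'cy': 201.39706038103392, 'rvec': array([ 2.11250234, -2.16084176,  0.14748057]), 'tvec': array([  79.86484963,  556.50577306, 1297.66517732])} [ 356.35736763   51.86611046 1367.60056859]
wrist {'fx': 309.70691628693146, 'fy': 309.70691628693146, 'cx': 321.30492389072566, 'cy': 197.14168253400624, 'rvec': array([-2.34701327, -1.69362288, -0.24670815]), 'tvec': array([-574.33633173,  -33.66102918,  393.36769631])} [104.68620375 571.02495791 385.62251947]
```

View pics/side0.png

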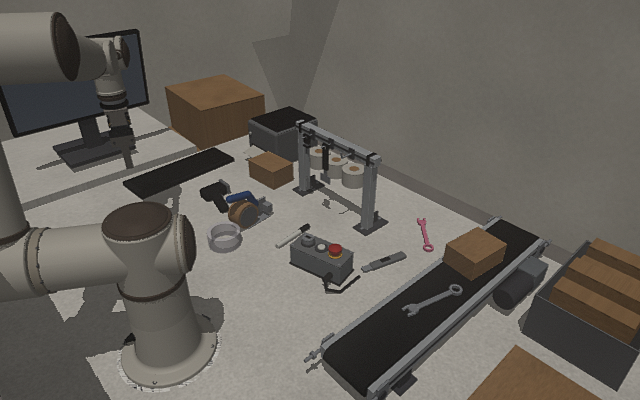

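View pics/top0.png

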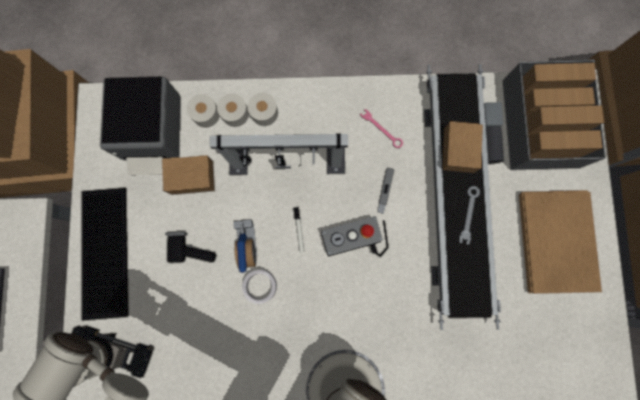

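View pics/wrist0.png

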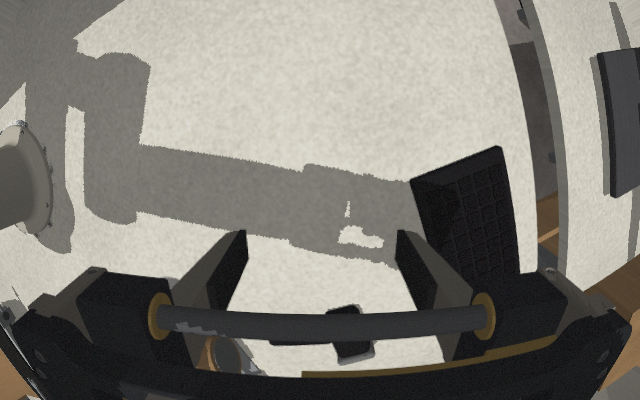

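The steel spanner lies on the belt (top: ring about (474,190), jaw (465,238); side: ring (456,291)). The pink one at top (381,128) is the look-alike. The rail is at top (210–347,140) and the station at (350,236). I'll enlarge both views to confirm.

```bash
python3 - <<'E'
import cv2,numpy as np
t=cv2.imread('pics/top0.png'); s=cv2.imread('pics/side0.png')
def cr(im,x0,y0,x1,y1,f): return cv2.resize(im[y0:y1,x0:x1],None,fx=f,fy=f,interpolation=cv2.INTER_CUBIC)
cv2.imwrite('pics/c1.png',cr(t,205,125,355,180,5))
cv2.imwrite('pics/c2.png',cr(s,290,115,390,235,5))
a=cr(t,435,175,505,255,6); b=cr(s,390,270,475,325,4); 
cv2.imwrite('pics/c3.png',a);cv2.imwrite('pics/c4.png',cr(t,310,205,400,260,7))
E
```

```text
(no output)
```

View pics/c1.png

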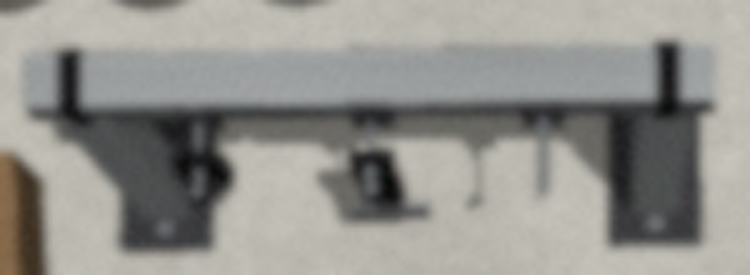

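View pics/c2.png

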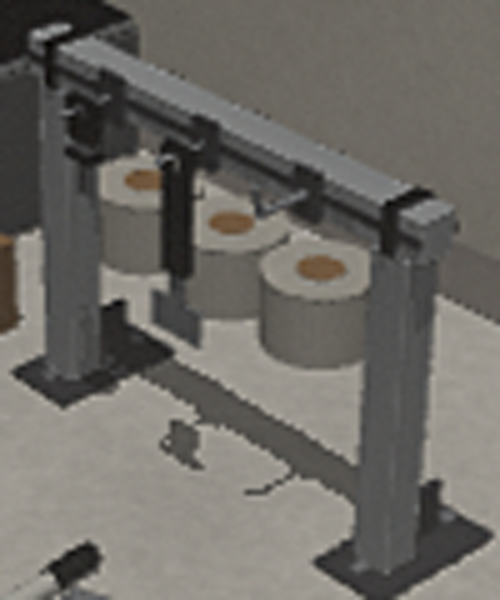

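View pics/c3.png

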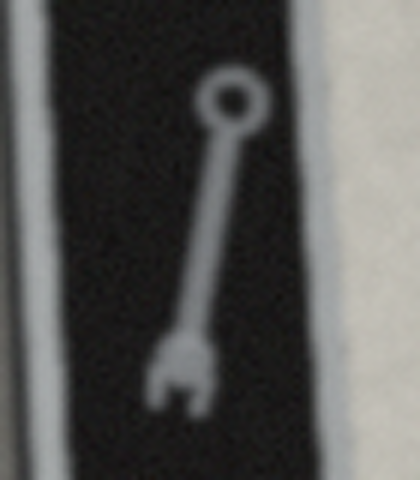

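View pics/c4.png

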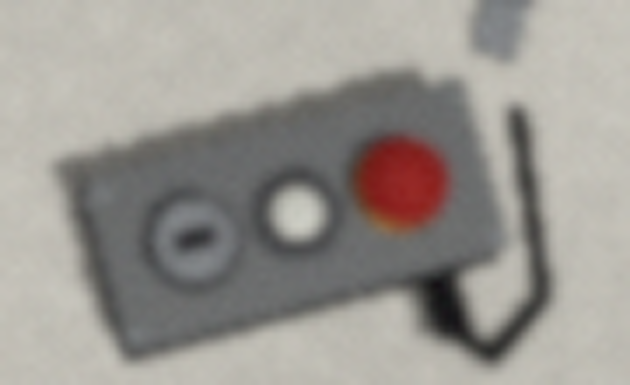

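```bash
python3 - <<'E'
from h import *
np.set_printoptions(precision=1,suppress=True)
T=cal('top');S=cal('side')
def c(x,y,x0,y0,f): return (x/f+x0-.5+.5/f, y/f+y0-.5+.5/f)
c1=lambda x,y:c(x,y,205,125,5); c2=lambda x,y:c(x,y,290,115,5); c3=lambda x,y:c(x,y,435,175,6); c4=lambda x,y:c(x,y,310,205,7)
ring=onz(T,*c3(233,100),89); jaw=onz(T,*c3(180,385),89)
print('ring',ring,'jaw',jaw,'yaw',np.degrees(np.arctan2(*(ring-jaw)[1::-1])))
print('ring side',onz(S,455.5,290.5,89))
im=cv2.imread('pics/top0.png')
l=onz(T,*c1(28,110),265); r=onz(T,*c1(712,105),265);print('rail front top',l,r,np.degrees(np.arctan2(*(l-r)[1::-1])),np.linalg.norm(l-r))
l=onz(T,*c1(28,55),265); r=onz(T,*c1(712,45),265);print('rail back top',l,r)
print('hook base',onz(T,*c1(543,120),250),'tip',onz(T,*c1(543,197),268))
print('peg scraper',onz(T,*c1(370,120),250), 'key',onz(T,*c1(200,120),250),'key end',onz(T,*c1(197,195),250))
print('hook tip tri',tri([ray(*T,*c1(543,197)),ray(*S,*c2(255,192))]))
k=onz(T,*c4(193,238),90); print('keyway',k,'lamp',onz(T,*c4(297,213),77),'red',onz(T,*c4(403,182),95))
k=onz(T,*c4(178,243),90)-onz(T,*c4(209,235),90);print(k,np.degrees(np.arctan2(k[1],k[0])))
E
```

```text
ring [ 570.4 -390.2   89. ] jaw [ 432.  -354.5   89. ] yaw -14.469286734103855
ring side [ 566.  -393.2   89. ]
rail front top [674.5 340.4 265. ] [668.1 -13.8 265. ] 88.95819796257854 354.2572114456492
rail back top [704.1 340.9 265. ] [700.2 -14.8 265. ]
hook base [666.5  73.9 250. ] tip [620.9  74.3 268. ]
peg scraper [668.9 164.5 250. ] key [671.1 253.7 250. ] key end [630.9 255.2 250. ]
hook tip tri (array([623.1,  73. , 265.8]), [np.float64(2.124107053056359), np.float64(2.12410705305638)])
keyway [440.8  13.   90. ] lamp [451.1 -31.1  77. ] red [461.6 -74.1  95. ]
[-3.  12.9  0. ] 103.1502595111883
```

```bash
python3 - <<'E'
from h import *
np.set_printoptions(precision=3,suppress=True)
s=status.read_state(); W=cal('wrist'); R=s['tcp_rot']; p=s['position']
print('cam axes in tool', R.T@W[1].T); print('cam pos in tool',R.T@(-W[1].T@W[2]-p)); print(proj(W,p,True)); print(proj(W,p-R[:,0]*19,True))
E
```

```text
cam axes in tool [[ 0.    -0.288  0.958]
 [ 1.     0.001  0.   ]
 [-0.001  0.958  0.288]]
cam pos in tool [-171.75     0.063  -81.255]
(np.float64(321.083084075954), np.float64(243.68121393280333))
(np.float64(321.05987130444095), np.float64(258.2314917297436))
```

Call:
arm_command --motion '[[1,[-0.9,0,0],[-0.045,0,0]],[1,[-0.9,0,0],[-0.045,0,0]],[1,[-0.3,-1,0.75],[0,0,0]],[1,[-0.3,-1,0.75],[0,0,0]],[1,[-0.3,-1,0.75],[0,0,0]],[1,[-0.3,-1,0.75],[0,0,0]],[1,[-0.3,-1,0.75],[0,0,0]],[1,[-0.3,-1,0.75],[0,0,0]],[1,[-0.3,-1,0.75],[0,0,0]],[1,[-0.3,-1,0.75],[0,0,0]],[1,[-0.3,-1,0.75],[0,0,0]],[1,[-0.3,-1,0.75],[0,0,0]],[1,[-0.3,-1,0.75],[0,0,0]],[1,[-0.3,-1,0.75],[0,0,0]],[1,[-0.3,-1,0.75],[0,0,0]],[1,[-0.3,-1,0.75],[0,0,0]],[1,[0,-1,0.75],[0,0,0]],[1,[0,-1,0.75],[0,0,0]],[1,[0,-1,0.75],[0,0,0]],[1,[0,-1,0.75],[0,0,0]]]'

```text
time_s: 2.15
position: [447.8, 163.4, 333.0]
tcp_rot: [[-0.009, 0.021, 1.0], [-0.01, 1.0, -0.021], [-1.0, -0.01, -0.008]]
force: [-0.0, 0.3, -0.2]
gripper_width: 92.1
```

```bash
cat >> h.py <<'E'
import pickle,os
def log():
    s=status.read_state(); L=pickle.load(open('log.pkl','rb')) if os.path.exists('log.pkl') else []
    L.append((s['qpos'],s['position'],s['tcp_rot'])); pickle.dump(L,open('log.pkl','wb')); return s
def wpic(n):
    W=cal('wrist'); im=viewer.camera('wrist'); save(n,im); pickle.dump(W,open('pics/'+n+'.pkl','wb')); return W,im
def crop(n,out,x0,y0,x1,y1,f):
    im=cv2.imread('pics/'+n+'.png'); cv2.imwrite('pics/'+out+'.png',cv2.resize(im[y0:y1,x0:x1],None,fx=f,fy=f,interpolation=cv2.INTER_CUBIC))
E
python3 - <<'E'
from h import *
print(log()['qpos']); wpic('w1')
E
```

```text
[  5.81966801  -8.28921521  95.74860451  -0.49406182  93.08300555
 -83.0016119 ]
```

View pics/w1.png

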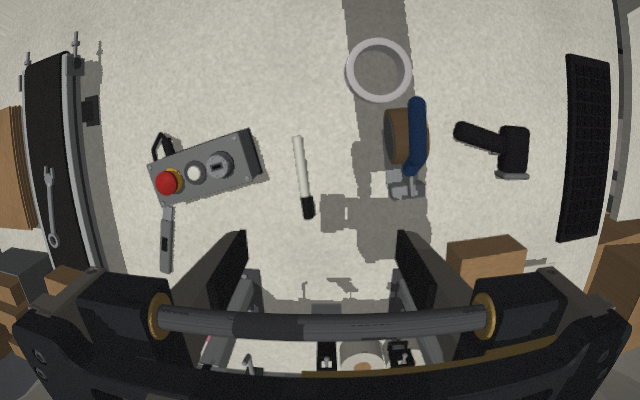

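```bash
python3 - <<'E'
from h import *
crop('w1','w1c',140,110,280,220,5)
E
```

```text
(no output)
```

View pics/w1c.png

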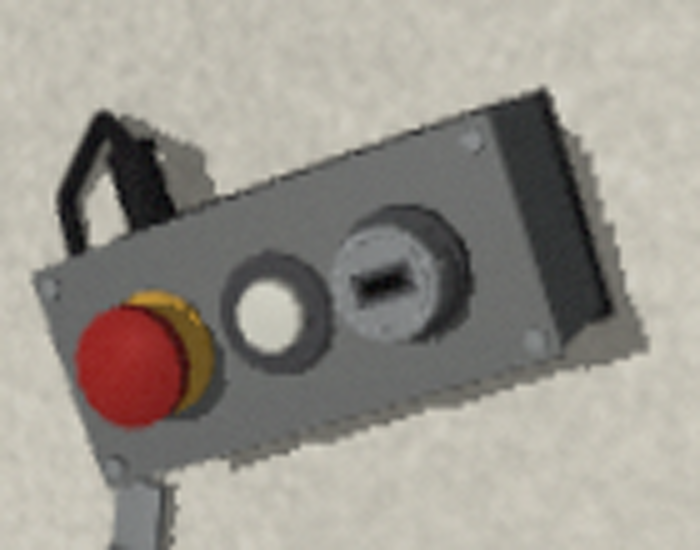

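Call:
arm_command --motion '[[1,[0,0,0],[0,-0.045,0]],[1,[0,0,0],[0,-0.045,0]],[1,[0,0,0],[0,-0.045,0]],[1,[0,0,0],[0,-0.045,0]],[1,[0,0,0],[0,-0.045,0]],[1,[0,0,0],[0,-0.045,0]]]'

```text
time_s: 2.8
position: [453.4, 159.1, 332.1]
tcp_rot: [[0.762, 0.029, 0.647], [-0.028, 1.0, -0.012], [-0.647, -0.009, 0.763]]
force: [0.9, -0.1, 0.0]
gripper_width: 91.9
```

```bash
python3 - <<'E'
from h import *
s=log();print(s['qpos'],s['position'],s['tcp_rot']); wpic('w2')
E
```

```text
[ 12.34258866 -46.93734312 133.98605723 -15.56455782  45.24212506
 -70.13131181] [453.37981072 159.12011195 332.08369364] [[ 0.76205921  0.02915582  0.6468506 ]
 [-0.02829256  0.99953097 -0.01172071]
 [-0.64688894 -0.00936918  0.76252667]]
```

View pics/w2.png

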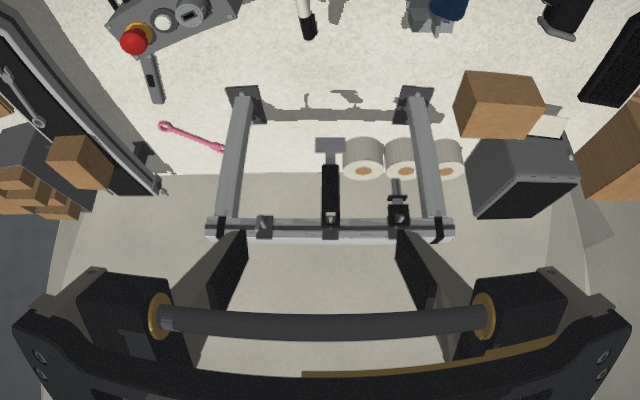

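```bash
python3 - <<'E'
from h import *
crop('w2','w2c',195,170,465,255,2.9)
np.set_printoptions(precision=2,suppress=True)
W=pickle.load(open('pics/w1.pkl','rb'))
f=lambda x,y,z:onz(W,x/5+140-.4,y/5+110-.4,z,True)
print('keyway',f(385,285,90),'lamp',f(270,317,77)); T=cal('top')
a=f(352,290,90);b=f(418,278,90); print('slot',np.degrees(np.arctan2(*(b-a)[1::-1])))
# box corners top z=68
cs=[f(x,y,68) for x,y in [(487,110),(560,355),(105,487),(35,272)]]; print(np.array(cs))
c=np.array(cs); print(c.mean(0),[np.degrees(np.arctan2(*(c[i]-c[j])[1::-1])) for i,j in [(0,3),(1,2)]])
# scre screws as well
E
```

```text
keyway [441.1   12.43  90.  ] lamp [451.54 -31.03  77.  ]
slot 97.31247905500074
[[ 394.6    40.15   68.  ]
 [ 467.99   57.39   68.  ]
 [ 507.56 -104.92   68.  ]
 [ 434.79 -120.42   68.  ]]
[451.24 -31.95  68.  ] [np.float64(104.04966700264681), np.float64(103.70235902932409)]
```

View pics/w2c.png

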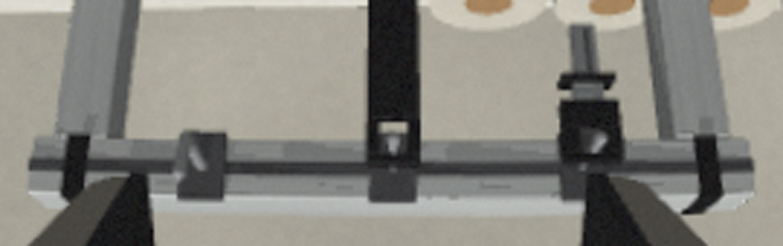

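```bash
python3 - <<'E'
from h import *
np.set_printoptions(precision=1,suppress=True)
W=pickle.load(open('pics/w2.pkl','rb')); T=cal('top'); S=cal('side')
print('cam',-W[1].T@W[2])
def pr(p):
    u,v=proj(W,p,True); return np.array([(u-195+.5)*2.9-.5,(v-170+.5)*2.9-.5])
y=np.radians(-1.2); ex=np.array([np.cos(y),np.sin(y),0]); 
for nm,b in [('hook',np.array([667,74,250.])),('scr',np.array([669,164,250.])),('key',np.array([671,254,250.]))]:
    print(nm,'base',pr(b),'42',pr(b-42*ex),'tip',pr(b-48*ex+[0,0,18]))
for p in [[674.5,340.4,265],[668,-14,265]]: print(pr(p))
E
python3 - <<'E'
import cv2
im=cv2.imread('pics/w2.png')
cv2.imwrite('pics/w2d.png',cv2.resize(im[205:250,245:285],None,fx=12,fy=12,interpolation=cv2.INTER_CUBIC))
E
```

```text
cam [271.3 164.9 381.6]
hook base [201.  160.5] 42 [183.6 129.4] tip [177.3 164.8]
scr base [392.1 162.7] 42 [394.  131.5] tip [394.3 167.7]
key base [581.7 162.5] 42 [602.4 131.7] tip [609.2 167.1]
[750.7 190.2]
[ 26.4 187.2]
```

View pics/w2d.png

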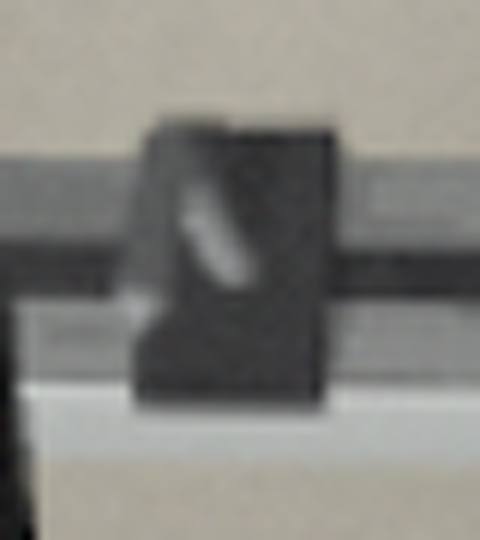

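```bash
python3 - <<'E'
from h import *
np.set_printoptions(precision=1,suppress=True)
W=pickle.load(open('pics/w2.pkl','rb')); T=cal('top'); S=cal('side')
def c(x,y,x0,y0,f): return (x/f+x0-.5+.5/f, y/f+y0-.5+.5/f)
tt=ray(*T,*c(543,197,205,125,5)); ss=ray(*S,*c(255,192,290,115,5)); ww=ray(*W,256.2,229.5,True)
print(tri([tt,ss,ww])); print(tri([tt,ww])); print(tri([ss,ww]))
# rail top front edge ends: w2c (30,195)?,(750,205)
for p in [[674.5,340.4,265],[668,-14,265],[671,254,250],[667,74,250]]: print('w2',proj(W,p,True),'top',proj(T,p),'side',proj(S,p))
# kinematics fit
from scipy.optimize import least_squares
L=[([59.52445,9.11234,91.5687,0,79.42274,-12.0376],[181.573,544.945,213.652],None)]+pickle.load(open('log.pkl','rb'))
def Rz(a):c,s=np.cos(a),np.sin(a);return np.array([[c,-s,0],[s,c,0],[0,0,1]])
def Ry(a):c,s=np.cos(a),np.sin(a);return np.array([[c,0,s],[0,1,0],[-s,0,c]])
def fk(q,k):
    q=np.radians(q);a1,d1,L2,e,L3,L6=k
    R=Rz(q[0]);p=R@[a1,0,d1];R=R@Ry(q[1]);p=p+R@[0,0,L2];R=R@Ry(q[2]);p=p+R@[e,0,L3];R=R@Rz(q[3])@Ry(q[4]);p=p+R@[0,0,L6];R=R@Rz(q[5]);return p,R
f=lambda k:np.concatenate([fk(q,k)[0]-p for q,p,_ in L])
r=least_squares(f,[0,400,400,0,400,250]);print(r.x,r.fun)
print(fk(L[2][0],r.x)[1],L[2][2])
E
```

```text
(array([623. ,  73.3, 268.2]), [np.float64(2.3256391708718396), np.float64(2.9573945655147202), np.float64(2.5705820780515003)])
(array([620.3,  74.8, 271.3]), [np.float64(0.6043032295452809), np.float64(0.6043032295452491)])
(array([626.3,  73.1, 267.4]), [np.float64(2.1006659001390413), np.float64(2.1006659001389956)])
w2 (np.float64(453.54117100118697), np.float64(235.261037550593)) top (np.float64(210.20291722594817), np.float64(146.6174921843997)) side (np.float64(294.6115640758413), np.float64(121.09820467351147))
w2 (np.float64(203.7675435563075), np.float64(234.21013154695768)) top (np.float64(347.082579301994), np.float64(145.63775823491298)) side (np.float64(372.3210114187884), np.float64(158.95311353932343))
w2 (np.float64(395.2654297455878), np.float64(225.7165483135421)) top (np.float64(244.49845917716448), np.float64(148.65404040691072)) side (np.float64(311.0219016979586), np.float64(133.7057318059281))
w2 (np.float64(263.9917425843202), np.float64(225.00780712527552)) top (np.float64(313.1482286525849), np.float64(148.4268970387808)) side (np.float64(349.89467404715106), np.float64(153.16642692220793))
[   45.5  -605.1  -429.  -1013.1   402.7  -321.8] [ 103.3  -60.9    0.3   17.3 -113.2  -10.9   -6.     1.5   10.5]
[[-0.  -0.6  0.8]
 [-1.   0.  -0. ]
 [ 0.  -0.8 -0.6]] [[ 0.8  0.   0.6]
 [-0.   1.  -0. ]
 [-0.6 -0.   0.8]]
```

```bash
cat > kin.py <<'E'
from h import *
from scipy.optimize import least_squares
def Rz(a):c,s=np.cos(a),np.sin(a);return np.array([[c,-s,0],[s,c,0],[0,0,1]])
def Ry(a):c,s=np.cos(a),np.sin(a);return np.array([[c,0,s],[0,1,0],[-s,0,c]])
def fk(q,k):
    q=np.radians(q);a1,lat,d1,L2,L3,L6,e=k
    R=Rz(q[0]);p=R@[a1,lat,d1];R=R@Ry(q[1]);p=p+R@[0,0,L2];R=R@Ry(q[2]);p=p+R@[e,0,L3];R=R@Rz(q[3])@Ry(q[4]);p=p+R@[0,0,L6];return p,R@Rz(q[5])
def fit(L):
    f=lambda k:np.concatenate([np.concatenate([fk(q,k)[0]-p for q,p,_ in L]),0.003*(k-[0,120,300,350,350,250,0])])
    r=least_squares(f,[0,120,300,350,350,250,0]);return r.x,r.fun
L=[([59.52445,9.11234,91.5687,0,79.42274,-12.0376],[181.573,544.945,213.652],None)]+pickle.load(open('log.pkl','rb'))
LO=np.array([-166.64,-54.1,10.49,-73.88,9.74,-171.62]);HI=np.array([166.64,131.32,154.53,253.88,151.15,171.62])
def ik(p,R,q0,k):
    # tool R columns x,y,z ; my fk frame M with M z = tool x. find const C
    def f(q):
        P,M=fk(q,k); e=cv2.Rodrigues((M@C).T@R)[0].ravel(); return np.concatenate([(P-p)/10,e*10])
    r=least_squares(f,np.clip(q0,LO+.1,HI-.1),bounds=(LO,HI)); return r.x,np.abs(r.fun).max()
k,fun=fit(L)
C=np.round(fk(L[1][0],k)[1].T@L[1][2],2)
C=np.round(C)
E
python3 - <<'E'
from kin import *
np.set_printoptions(precision=1,suppress=True)
print(k,fun,C)
y0=np.radians(-1.2)
for yaw in [-1.2]:
  for tilt in [45,35,25,15,0]:
    t=np.radians(tilt); h=np.array([np.cos(y0),np.sin(y0),0]); x=h*np.cos(t)-np.array([0,0,np.sin(t)]); yy=np.array([-np.sin(y0),np.cos(y0),0]); R=np.stack([x,yy,np.cross(x,yy)],1)
    sx=np.array([0,0,1])*np.cos(t)+h*np.sin(t)
    p=np.array([642,74,243])-50*sx
    for q0 in [L[2][0],[10,-20,100,90,60,-70],[0,0,100,180,45,90]]:
      q,e=ik(p,R,np.array(q0),k); print(tilt,p,q,'err',e)
E
```

```text
[  0.1 119.9 297.9 385.6 519.  322.   47.6] [ 0.   0.   0.  -0.  -0.  -0.  -0.   0.   0.   0.  -0.  -0.   0.1  0.5
  0.2  0.1] [[-0. -1. -0.]
 [-0.  0. -1.]
 [ 1. -0. -0.]]
45 [606.7  74.7 207.6] [  -6.2  -14.5  126.2    8.8   23.7 -101.6] err 2.3243220539370669e-07
45 [606.7  74.7 207.6] [  -6.2  -14.5  126.2    8.8   23.7 -101.6] err 9.875457180896774e-08
45 [606.7  74.7 207.6] [  0.8 -12.4 134.5 253.9   9.7  16.3] err 2.7452155101272977
35 [613.3  74.6 202. ] [  -7.   -15.   132.4   32.     9.7 -125.1] err 0.08903092407187063
35 [613.3  74.6 202. ] [  -7.   -15.   132.4   32.     9.7 -125.1] err 0.08902719696330412
35 [613.3  74.6 202. ] [  0.8 -11.1 133.5 253.9   9.7  17. ] err 1.327156238970784
25 [620.9  74.4 197.7] [  -9.3  -13.9  134.2   78.     9.7 -171.6] err 1.1968683064412815
25 [620.9  74.4 197.7] [  -9.3  -13.9  134.2   78.     9.7 -171.6] err 1.1968683212387956
25 [620.9  74.4 197.7] [ -7.  -11.4 137.2 153.7  11.9 113.4] err 5.492202035384253e-08
15 [629.1  74.3 194.7] [  -9.2  -12.5  133.    78.8    9.7 -171.6] err 2.962301486575369
15 [629.1  74.3 194.7] [  -9.2  -12.5  133.    78.8    9.7 -171.6] err 2.962301520831079
15 [629.1  74.3 194.7] [ -7.2  -3.4 139.1 168.8  31.1  98.1] err 3.7118070395081304e-08
0 [642.  74. 193.] [  0.8  -7.  127.5 -73.9   9.7 -13. ] err 5.734337499063357
0 [642.  74. 193.] [  -9.1  -10.5  131.1   80.     9.7 -171.6] err 5.5647377917934095
0 [642.  74. 193.] [ -7.1  14.8 136.3 173.2  61.3  93.3] err 3.6729943531099707e-09
```

```bash
cat >> kin.py <<'E'
def Rt(yaw,pitch):  # pitch deg below level of tool x, heading yaw; tool y = left of heading
    y,t=np.radians(yaw),np.radians(pitch); h=np.array([np.cos(y),np.sin(y),0]); x=h*np.cos(t)-np.array([0,0,np.sin(t)]); yy=np.array([-np.sin(y),np.cos(y),0]); return np.stack([x,yy,np.cross(x,yy)],1)
def plan(p1,R1,n,p0=None,R0=None):
    s=status.read_state(); p0=s['position'] if p0 is None else p0; R0=s['tcp_rot'] if R0 is None else R0
    rv=cv2.Rodrigues(R0.T@R1)[0].ravel(); rows=[]; p=np.array(p0);R=R0
    dr=cv2.Rodrigues(rv/n)[0]
    for i in range(n):
        rows.append([np.round(R.T@((np.array(p1)-p0)/n)/20,2).tolist(),np.round(rv/n/np.pi,3).tolist()]); R=R@dr
    return rows,np.degrees(np.linalg.norm(rv))/n
def show(p1,R1,n,g=1):
    r,d=plan(p1,R1,n); print('deg/row',d); print(', '.join('[%g, %s, %s]'%(g,a,b) for a,b in r))
E
python3 - <<'E'
from kin import *
np.set_printoptions(precision=1,suppress=True)
q=L[2][0]
for p,R in [([517,-377,200],Rt(-14.5,110)),([517,-377,90],Rt(-14.5,110)),([517,-377,330],Rt(-14.5,110)),([517,-377,330],Rt(-14.5,90))]:
    q,e=ik(np.array(p),R,q,k);print(p,q,e)
h=np.array([np.cos(np.radians(-1.2)),np.sin(np.radians(-1.2)),0])
q0=q
for b in [20,25]:
 for t in [35,25,20,15]:
  sx=np.array([0,0,np.cos(np.radians(t))])+h*np.sin(np.radians(t))
  p=np.array([642,74,243])-55*sx
  q,e=ik(p,Rt(-1.2,t+b),q0,k);print(b,t,p,q,e)
show([517,-377,230],Rt(-14.5,110),28)
E
```

```text
[517, -377, 200] [ -42.3   35.5   61.3   -9.3  100.9 -118.1] 2.8701492738036903e-09
[517, -377, 90] [ -42.3   40.7   66.4   -9.2   90.8 -116.4] 1.688919724074367e-08
[517, -377, 330] [ -42.3   33.5   49.9  -10.1  114.2 -120.5] 5.840140829604934e-07
[517, -377, 330] [ -46.9   16.2   70.3   -0.    93.5 -122.4] 6.493434000276466e-07
20 35 [610.5  74.7 197.9] [ -5.6  -8.6 118.    4.3  35.7 -97.2] 1.5302133533623419e-06
20 25 [618.8  74.5 193.2] [  -6.   -11.   125.1    9.5   21.2 -102.2] 1.5162493127718336e-08
20 20 [623.2  74.4 191.3] [  -6.2  -11.3  128.2   16.5   13.7 -109.2] 2.1477615348430844e-07
20 15 [627.8  74.3 189.9] [  -7.7  -11.1  130.4   43.2    9.7 -136.6] 0.24897236803686548
25 35 [610.5  74.7 197.9] [ -5.4  -5.8 113.7   3.1  42.2 -95.9] 1.5746487633805372e-07
25 25 [618.8  74.5 193.2] [ -5.8  -9.2 121.2   6.2  28.2 -99. ] 3.164084444051696e-06
25 20 [623.2  74.4 191.3] [  -6.   -10.1  124.6    9.5   20.9 -102.3] 1.3993906122777844e-08
25 15 [627.8  74.3 189.9] [  -6.2  -10.3  127.6   16.7   13.3 -109.4] 1.042126527295295e-06
deg/row 2.5128653151007923
[1, [0.23, -0.95, -0
[... 674 characters left out ...]
001]], [1, [0.2, -0.94, 0.21], [0.003, 0.014, -0.001]], [1, [0.19, -0.93, 0.23], [0.003, 0.014, -0.001]], [1, [0.18, -0.93, 0.24], [0.003, 0.014, -0.001]], [1, [0.17, -0.93, 0.26], [0.003, 0.014, -0.001]], [1, [0.16, -0.93, 0.27], [0.003, 0.014, -0.001]], [1, [0.15, -0.92, 0.29], [0.003, 0.014, -0.001]], [1, [0.14, -0.92, 0.3], [0.003, 0.014, -0.001]], [1, [0.13, -0.92, 0.31], [0.003, 0.014, -0.001]], [1, [0.12, -0.92, 0.33], [0.003, 0.014, -0.001]], [1, [0.1, -0.91, 0.34], [0.003, 0.014, -0.001]], [1, [0.09, -0.91, 0.35], [0.003, 0.014, -0.001]], [1, [0.08, -0.91, 0.36], [0.003, 0.014, -0.001]], [1, [0.06, -0.9, 0.37], [0.003, 0.014, -0.001]], [1, [0.05, -0.9, 0.38], [0.003, 0.014, -0.001]]
```

Call:
arm_command --motion '[[1,[0.23,-0.95,-0.03],[0.003,0.014,-0.001]],[1,[0.23,-0.95,-0.01],[0.003,0.014,-0.001]],[1,[0.23,-0.95,0],[0.003,0.014,-0.001]],[1,[0.23,-0.95,0.02],[0.003,0.014,-0.001]],[1,[0.23,-0.95,0.04],[0.003,0.014,-0.001]],[1,[0.23,-0.95,0.05],[0.003,0.014,-0.001]],[1,[0.23,-0.95,0.07],[0.003,0.014,-0.001]],[1,[0.23,-0.95,0.09],[0.003,0.014,-0.001]],[1,[0.23,-0.95,0.11],[0.003,0.014,-0.001]],[1,[0.22,-0.94,0.12],[0.003,0.014,-0.001]],[1,[0.22,-0.94,0.14],[0.003,0.014,-0.001]],[1,[0.22,-0.94,0.16],[0.003,0.014,-0.001]],[1,[0.21,-0.94,0.18],[0.003,0.014,-0.001]],[1,[0.2,-0.94,0.19],[0.003,0.014,-0.001]],[1,[0.2,-0.94,0.21],[0.003,0.014,-0.001]],[1,[0.19,-0.93,0.23],[0.003,0.014,-0.001]],[1,[0.18,-0.93,0.24],[0.003,0.014,-0.001]],[1,[0.17,-0.93,0.26],[0.003,0.014,-0.001]]]'

```text
time_s: 4.65
position: [491.6, -191.5, 258.4]
tcp_rot: [[0.007, 0.181, 0.984], [0.038, 0.983, -0.181], [-0.999, 0.038, -0.0]]
force: [-0.5, 0.1, -0.2]
gripper_width: 92.1
```

```bash
python3 - <<'E'
from kin import *
show([517,-377,200],Rt(-14.5,112),12,0.5)
E
```

```text
deg/row 1.8663295511055453
[0.5, [0.21, -0.75, 0.24], [0.002, 0.01, -0.001]], [0.5, [0.21, -0.75, 0.26], [0.002, 0.01, -0.001]], [0.5, [0.2, -0.75, 0.27], [0.002, 0.01, -0.001]], [0.5, [0.19, -0.74, 0.28], [0.002, 0.01, -0.001]], [0.5, [0.19, -0.74, 0.29], [0.002, 0.01, -0.001]], [0.5, [0.18, -0.74, 0.3], [0.002, 0.01, -0.001]], [0.5, [0.17, -0.74, 0.31], [0.002, 0.01, -0.001]], [0.5, [0.16, -0.73, 0.32], [0.002, 0.01, -0.001]], [0.5, [0.15, -0.73, 0.33], [0.002, 0.01, -0.001]], [0.5, [0.14, -0.73, 0.34], [0.002, 0.01, -0.001]], [0.5, [0.13, -0.73, 0.35], [0.002, 0.01, -0.001]], [0.5, [0.12, -0.72, 0.36], [0.002, 0.01, -0.001]]
```

Call:
arm_command --motion '[[0.6,[0.21,-0.75,0.24],[0.002,0.01,-0.001]],[0.6,[0.21,-0.75,0.26],[0.002,0.01,-0.001]],[0.6,[0.2,-0.75,0.27],[0.002,0.01,-0.001]],[0.6,[0.19,-0.74,0.28],[0.002,0.01,-0.001]],[0.6,[0.19,-0.74,0.29],[0.002,0.01,-0.001]],[0.6,[0.18,-0.74,0.3],[0.002,0.01,-0.001]],[0.6,[0.17,-0.74,0.31],[0.002,0.01,-0.001]],[0.6,[0.16,-0.73,0.32],[0.002,0.01,-0.001]],[0.6,[0.15,-0.73,0.33],[0.002,0.01,-0.001]],[0.6,[0.14,-0.73,0.34],[0.002,0.01,-0.001]],[0.6,[0.13,-0.73,0.35],[0.002,0.01,-0.001]],[0.6,[0.12,-0.72,0.36],[0.002,0.01,-0.001]],[0.6,[0,0,0],[0,0,0]]]'

```text
time_s: 5.95
position: [523.7, -384.6, 189.9]
tcp_rot: [[-0.387, 0.245, 0.889], [0.119, 0.969, -0.216], [-0.914, 0.022, -0.405]]
force: [0.9, -0.5, -0.6]
gripper_width: 55.4
```

```bash
python3 - <<'E'
from h import *
s=log(); print(s['position'],s['tcp_rot'],s['qpos']); wpic('w3')
E
```

```text
[ 523.68252481 -384.64969736  189.9078902 ] [[-0.38739648  0.24549877  0.88862496]
 [ 0.11862786  0.96915341 -0.21603034]
 [-0.91424909  0.02172628 -0.40456961]] [ -42.01797674   41.18703649   55.05730178  -10.22727755  105.4023249
 -118.89985789]
```

View pics/w3.png

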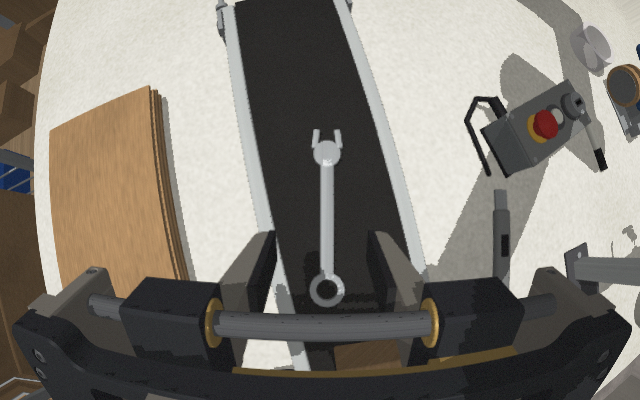

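Clear view of the steel spanner on the belt: ring hole at about (326,291), jaw at (327,140), between the fingers. It is steel with a ring and an open jaw, so it is the right one.

```bash
python3 - <<'E'
from kin import *
np.set_printoptions(precision=1,suppress=True)
W=pickle.load(open('pics/w3.pkl','rb')); im=cv2.imread('pics/w3.png'); g=im.max(2).astype(float)
pts=[]
for v in range(172,270,4):
    m=np.where(g[v,300:355]>110)[0]
    if len(m): pts.append([300+m.mean(),v,len(m)])
pts=np.array(pts); print(pts[::4])
P=np.array([onz(W,u,v,92,True) for u,v,_ in pts]); d=np.polyfit(P[:,0],P[:,1],1); print('yaw',np.degrees(np.arctan(d[0])),P[0],P[-1])
# hole
sub=im[268:312,306:348].max(2); print('ring',onz(W,326.5,290.5,93,True))
E
python3 - <<'E'
import sys; sys.path.insert(0,'.')
from h import *
crop('w3','w3c',290,120,365,312,4)
E
```

```text
[[326.5 172.   14. ]
 [326.5 188.   14. ]
 [326.5 204.   14. ]
 [326.5 220.   14. ]
 [326.5 236.   14. ]
 [326.5 252.   14. ]
 [327.  268.   13. ]]
yaw -14.169557847028177 [ 461.7 -361.7   92. ] [ 549.3 -383.4   92. ]
ring [ 569.8 -389.1   93. ]
```

View pics/w3c.png

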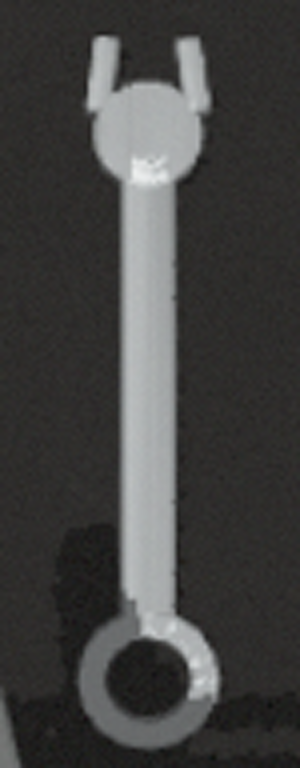

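```bash
python3 - <<'E'
from kin import *
show([517,-375.5,105],Rt(-14.2,112),8,0.6)
E
```

```text
deg/row 0.27203175866899904
[0.6, [0.51, 0.03, 0.17], [0.0, -0.001, -0.001]], [0.6, [0.51, 0.03, 0.16], [0.0, -0.001, -0.001]], [0.6, [0.51, 0.03, 0.16], [0.0, -0.001, -0.001]], [0.6, [0.51, 0.03, 0.16], [0.0, -0.001, -0.001]], [0.6, [0.52, 0.04, 0.16], [0.0, -0.001, -0.001]], [0.6, [0.52, 0.04, 0.16], [0.0, -0.001, -0.001]], [0.6, [0.52, 0.04, 0.15], [0.0, -0.001, -0.001]], [0.6, [0.52, 0.04, 0.15], [0.0, -0.001, -0.001]]
```

Call:
arm_command --motion '[[0.45,[0.51,0.03,0.17],[0,-0.001,-0.001]],[0.45,[0.51,0.03,0.17],[0,-0.001,-0.001]],[0.45,[0.51,0.03,0.17],[0,-0.001,-0.001]],[0.45,[0.51,0.03,0.16],[0,-0.001,-0.001]],[0.45,[0.51,0.04,0.16],[0,-0.001,-0.001]],[0.45,[0.52,0.04,0.15],[0,-0.001,-0.001]],[0.45,[0.52,0.04,0.15],[0,-0.001,-0.001]],[0.45,[0.52,0.04,0.15],[0,-0.001,-0.001]],[0.45,[0,0,0],[0,0,0]]]'

```text
time_s: 6.9
position: [516.4, -371.0, 98.8]
tcp_rot: [[-0.367, 0.232, 0.901], [0.088, 0.973, -0.215], [-0.926, 0.0, -0.378]]
force: [-0.0, -0.7, -0.1]
gripper_width: 41.2
```

```bash
python3 - <<'E'
from kin import *
show([516.5,-375.5,89.5],Rt(-14.2,112),4,0.45)
E
```

```text
deg/row 0.19653777740426512
[0.45, [0.1, -0.05, 0.06], [0.001, -0.0, 0.0]], [0.45, [0.1, -0.05, 0.06], [0.001, -0.0, 0.0]], [0.45, [0.1, -0.05, 0.06], [0.001, -0.0, 0.0]], [0.45, [0.1, -0.05, 0.06], [0.001, -0.0, 0.0]]
```

Call:
arm_command --motion '[[0.45,[0.1,-0.06,0.06],[0.001,0,0]],[0.45,[0.1,-0.06,0.06],[0.001,0,0]],[0.45,[0.1,-0.06,0.06],[0.001,0,0]],[0.45,[0.08,-0.05,0.06],[0.001,0,0]],[0.45,[0,0,0],[0,0,0]]]'

```text
time_s: 7.4
position: [517.6, -377.4, 90.5]
tcp_rot: [[-0.365, 0.245, 0.898], [0.086, 0.969, -0.229], [-0.927, -0.006, -0.375]]
force: [0.5, -0.1, 0.6]
gripper_width: 41.1
```

Call:
arm_command --motion '[[0.45,[0.06,0.05,0],[0,0,0]],[0,[0,0,0],[0,0,0]],[0,[0,0,0],[0,0,0]],[0,[0,0,0],[0,0,0]],[0,[0,0,0],[0,0,0]],[0,[0,0,0],[0,0,0]]]' --grip_force 30

```text
time_s: 8.0
position: [517.8, -376.4, 89.9]
tcp_rot: [[-0.365, 0.245, 0.898], [0.086, 0.969, -0.23], [-0.927, -0.007, -0.374]]
force: [-0.3, 1.0, -1.0]
gripper_width: 11.7
```

Call:
arm_command --motion '[[0,[-0.46,0,-0.19],[0,0,0]],[0,[-0.93,0,-0.37],[0,0,0]],[0,[-0.93,0,-0.37],[0,0,0]],[0,[-0.93,0,-0.37],[0,0,0]],[0,[-0.93,0,-0.37],[0,0,0]]]'

```text
time_s: 8.5
position: [516.5, -374.2, 180.5]
tcp_rot: [[-0.37, 0.245, 0.896], [0.091, 0.97, -0.227], [-0.925, -0.002, -0.381]]
force: [0.6, -0.1, -1.1]
gripper_width: 11.9
```

```bash
python3 - <<'E'
from kin import *
s=log();print(s['position'],s['gripper_width']); wpic('w4')
crop('w4','w4c',240,120,400,320,3)
h=np.array([np.cos(np.radians(-1.2)),np.sin(np.radians(-1.2)),0])
show([520,-100,300],Rt(-6,85),16,0)
E
```

```text
[ 516.53352327 -374.17243537  180.54831466] 11.940804754992849
deg/row 1.7680487307976558
[0, [-0.26, 0.83, -0.33], [-0.003, -0.009, -0.0]], [0, [-0.27, 0.84, -0.31], [-0.003, -0.009, -0.0]], [0, [-0.28, 0.84, -0.3], [-0.003, -0.009, -0.0]], [0, [-0.29, 0.84, -0.28], [-0.003, -0.009, -0.0]], [0, [-0.3, 0.84, -0.26], [-0.003, -0.009, -0.0]], [0, [-0.31, 0.85, -0.25], [-0.003, -0.009, -0.0]], [0, [-0.32, 0.85, -0.23], [-0.003, -0.009, -0.0]], [0, [-0.32, 0.85, -0.21], [-0.003, -0.009, -0.0]], [0, [-0.33, 0.85, -0.2], [-0.003, -0.009, -0.0]], [0, [-0.34, 0.85, -0.18], [-0.003, -0.009, -0.0]], [0, [-0.34, 0.85, -0.16], [-0.003, -0.009, -0.0]], [0, [-0.35, 0.85, -0.14], [-0.003, -0.009, -0.0]], [0, [-0.35, 0.85, -0.12], [-0.003, -0.009, -0.0]], [0, [-0.36, 0.86, -0.11], [-0.003, -0.009, -0.0]], [0, [-0.36, 0.86, -0.09], [-0.003, -0.009, -0.0]], [0, [-0.36, 0.86, -0.07], [-0.003, -0.009, -0.0]]
```

View pics/w4c.png

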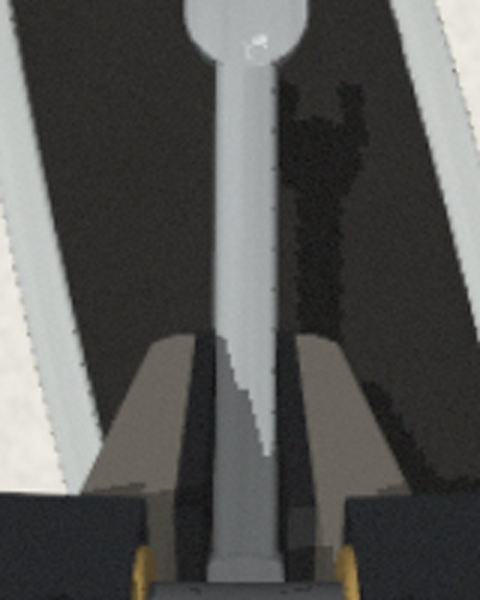

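```bash
python3 - <<'E'
from kin import *
show([530,-120,290],Rt(-6,85),15,0)
E
```

```text
deg/row 1.8859186461841662
[0, [-0.27, 0.83, -0.29], [-0.003, -0.01, -0.0]], [0, [-0.28, 0.84, -0.27], [-0.003, -0.01, -0.0]], [0, [-0.28, 0.84, -0.26], [-0.003, -0.01, -0.0]], [0, [-0.29, 0.84, -0.24], [-0.003, -0.01, -0.0]], [0, [-0.3, 0.84, -0.22], [-0.003, -0.01, -0.0]], [0, [-0.31, 0.84, -0.2], [-0.003, -0.01, -0.0]], [0, [-0.32, 0.85, -0.19], [-0.003, -0.01, -0.0]], [0, [-0.32, 0.85, -0.17], [-0.003, -0.01, -0.0]], [0, [-0.33, 0.85, -0.15], [-0.003, -0.01, -0.0]], [0, [-0.33, 0.85, -0.13], [-0.003, -0.01, -0.0]], [0, [-0.34, 0.85, -0.11], [-0.003, -0.01, -0.0]], [0, [-0.34, 0.85, -0.09], [-0.003, -0.01, -0.0]], [0, [-0.35, 0.85, -0.08], [-0.003, -0.01, -0.0]], [0, [-0.35, 0.85, -0.06], [-0.003, -0.01, -0.0]], [0, [-0.35, 0.85, -0.04], [-0.003, -0.01, -0.0]]
```

Call:
arm_command --motion '[[0,[-0.27,0.83,-0.29],[-0.003,-0.01,0]],[0,[-0.28,0.84,-0.27],[-0.003,-0.01,0]],[0,[-0.28,0.84,-0.26],[-0.003,-0.01,0]],[0,[-0.29,0.84,-0.24],[-0.003,-0.01,0]],[0,[-0.3,0.84,-0.22],[-0.003,-0.01,0]],[0,[-0.31,0.84,-0.2],[-0.003,-0.01,0]],[0,[-0.32,0.85,-0.19],[-0.003,-0.01,0]],[0,[-0.32,0.85,-0.17],[-0.003,-0.01,0]],[0,[-0.33,0.85,-0.15],[-0.003,-0.01,0]],[0,[-0.33,0.85,-0.13],[-0.003,-0.01,0]],[0,[-0.34,0.85,-0.11],[-0.003,-0.01,0]],[0,[-0.34,0.85,-0.09],[-0.003,-0.01,0]],[0,[-0.35,0.85,-0.08],[-0.003,-0.01,0]],[0,[-0.35,0.85,-0.06],[-0.003,-0.01,0]],[0,[-0.35,0.85,-0.04],[-0.003,-0.01,0]]]'

```text
time_s: 10.05
position: [528.0, -111.9, 295.0]
tcp_rot: [[0.109, 0.107, 0.988], [0.001, 0.994, -0.107], [-0.994, 0.013, 0.108]]
force: [1.0, 0.6, -1.5]
gripper_width: 12.0
```

```bash
cat >> kin.py <<'E'
RT=np.array([-19.1,0.4,49.6])  # ring in tool
def ringpose(ring,yaw,pitch):
    R=Rt(yaw,pitch); return np.array(ring)-R@RT, R
def ringnow():
    s=status.read_state(); return s['position']+s['tcp_rot']@RT
E
python3 - <<'E'
from kin import *
np.set_printoptions(precision=1,suppress=True)
p,R=ringpose([596,74,284],-1.2,57); print(p); show(p,R,11,0)
E
```

```text
[564.8  74.3 241. ]
deg/row 2.475548208711262
[0, [0.26, 0.86, 0.05], [-0.002, -0.014, 0.0]], [0, [0.27, 0.85, 0.04], [-0.002, -0.014, 0.0]], [0, [0.27, 0.85, 0.04], [-0.002, -0.014, 0.0]], [0, [0.27, 0.85, 0.03], [-0.002, -0.014, 0.0]], [0, [0.28, 0.85, 0.03], [-0.002, -0.014, 0.0]], [0, [0.28, 0.85, 0.02], [-0.002, -0.014, 0.0]], [0, [0.28, 0.85, 0.02], [-0.002, -0.014, 0.0]], [0, [0.28, 0.85, 0.01], [-0.002, -0.014, 0.0]], [0, [0.28, 0.85, 0.01], [-0.002, -0.014, 0.0]], [0, [0.28, 0.85, 0.0], [-0.002, -0.014, 0.0]], [0, [0.29, 0.85, -0.0], [-0.002, -0.014, 0.0]]
```

Call:
arm_command --motion '[[0,[0.26,0.86,0.05],[-0.002,-0.014,0]],[0,[0.27,0.85,0.04],[-0.002,-0.014,0]],[0,[0.27,0.85,0.04],[-0.002,-0.014,0]],[0,[0.27,0.85,0.03],[-0.002,-0.014,0]],[0,[0.28,0.85,0.03],[-0.002,-0.014,0]],[0,[0.28,0.85,0.02],[-0.002,-0.014,0]],[0,[0.28,0.85,0.02],[-0.002,-0.014,0]],[0,[0.28,0.85,0.01],[-0.002,-0.014,0]],[0,[0.28,0.85,0.01],[-0.002,-0.014,0]],[0,[0.2,0.6,0],[-0.002,-0.014,0]],[0,[0,0,0],[0,0,0]]]'

```text
time_s: 11.15
position: [558.8, 60.0, 245.3]
tcp_rot: [[0.534, 0.043, 0.844], [-0.031, 0.999, -0.031], [-0.845, -0.01, 0.535]]
force: [0.2, -1.3, -0.6]
gripper_width: 12.1
```

```bash
python3 - <<'E'
from kin import *
np.set_printoptions(precision=2,suppress=True)
s=log();print(s['position'],s['tcp_rot'],s['qpos'],'ring',ringnow()); wpic('w5'); 
for n in ['side','top']: save(n+'5',viewer.camera(n))
crop('side5','s5c',290,115,410,235,5); crop('top5','t5c',240,130,360,230,6)
E
```

```text
[558.77  60.05 245.34] [[ 0.53  0.04  0.84]
 [-0.03  1.   -0.03]
 [-0.84 -0.01  0.54]] [ -7.49 -19.14 120.04   3.03  46.85 -96.63] ring [590.46  59.51 288.01]
```

View pics/w5.png

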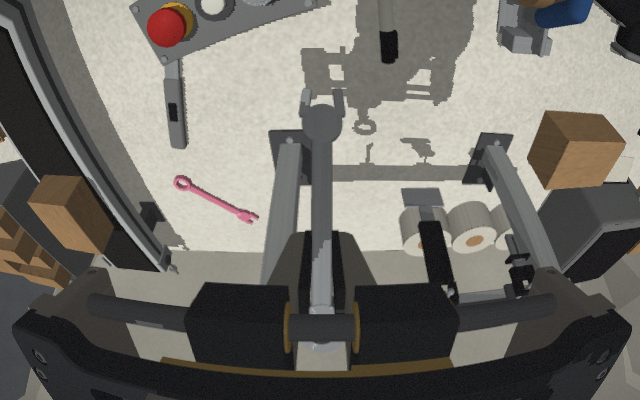

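View pics/s5c.png

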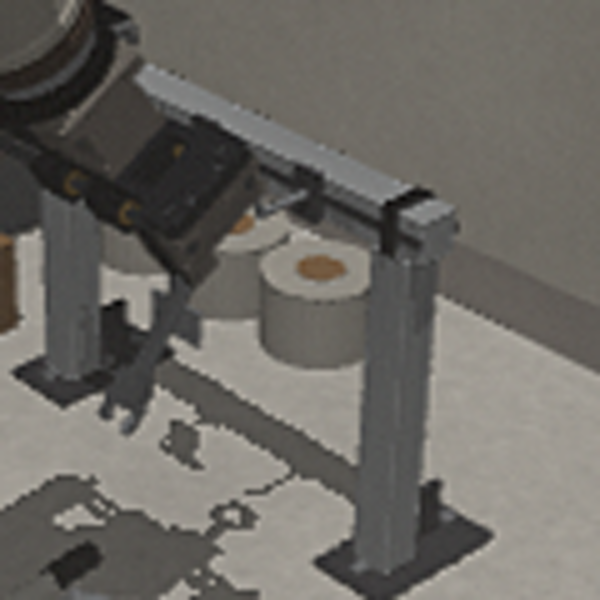

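View pics/t5c.png

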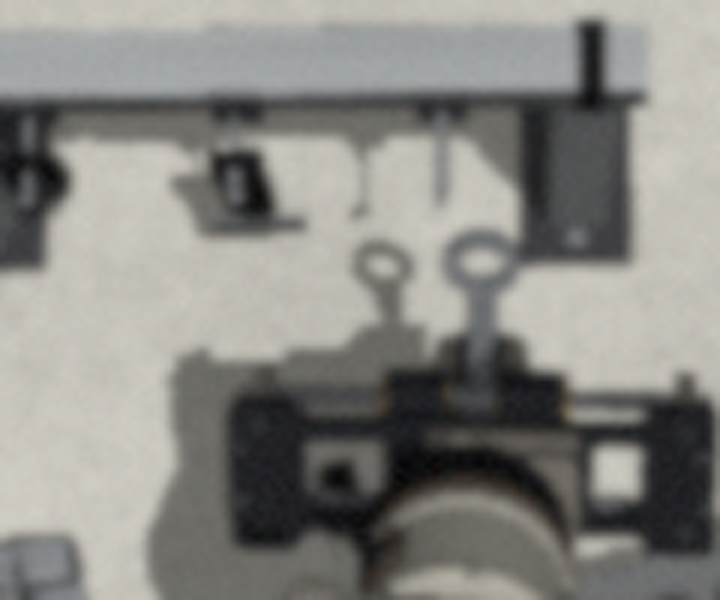

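```bash
python3 - <<'E'
from kin import *
np.set_printoptions(precision=1,suppress=True)
T=cal('top'); c=lambda x,y:(x/6+240-.42,y/6+130-.42)
print(onz(T,*c(481,262),288), onz(T,*c(442,205),268), onz(T,*c(441,115),250))
print('key',onz(T,*c(28,110),250),onz(T,*c(28,205),250),'scr',onz(T,*c(238,110),250))
p,R=ringpose([601,74,284],-1.2,57); print(p); show(p,R,4,0)
E
```

```text
[592.  58. 288.] [621.6  74.2 268. ] [666.1  74.2 250. ]
key [673.  254.7 250. ] [630.4 254.5 250. ] scr [670.7 162.8 250. ]
[569.8  74.3 241. ]
deg/row 0.39874547266900934
[0, [0.13, 0.21, 0.04], [-0.001, -0.001, 0.002]], [0, [0.13, 0.21, 0.04], [-0.001, -0.001, 0.002]], [0, [0.13, 0.21, 0.04], [-0.001, -0.001, 0.002]], [0, [0.13, 0.21, 0.04], [-0.001, -0.001, 0.002]]
```

Call:
arm_command --motion '[[0,[0.12,0.23,0.04],[-0.001,-0.001,0.002]],[0,[0.12,0.23,0.04],[-0.001,-0.001,0.002]],[0,[0.12,0.23,0.04],[-0.001,-0.001,0.002]],[0,[0.12,0.2,0.04],[-0.001,-0.001,0.002]],[0,[0,0,0],[0,0,0]]]'

```text
time_s: 11.8
position: [571.7, 74.5, 243.0]
tcp_rot: [[0.55, 0.023, 0.835], [-0.009, 1.0, -0.021], [-0.835, 0.005, 0.55]]
force: [0.6, -0.3, -0.5]
gripper_width: 12.0
```

```bash
python3 - <<'E'
from kin import *
np.set_printoptions(precision=2,suppress=True)
print('ring',ringnow(),status.read_state()['tcp_rot'])
for n in ['top']: save(n+'6',viewer.camera(n))
crop('top6','t6c',280,130,350,200,8)
p,R=ringpose([621,74.7,269],-1.2,57); print(p); show(p,R,4,0)
E
```

```text
ring [602.6   74.05 286.25] [[ 0.55  0.02  0.83]
 [-0.01  1.   -0.02]
 [-0.84  0.    0.55]]
[589.8   74.95 225.97]
deg/row 0.117862483184268
[0, [0.3, 0.01, 0.07], [-0.0, 0.001, -0.0]], [0, [0.3, 0.01, 0.07], [-0.0, 0.001, -0.0]], [0, [0.3, 0.01, 0.07], [-0.0, 0.001, -0.0]], [0, [0.3, 0.01, 0.07], [-0.0, 0.001, -0.0]]
```

View pics/t6c.png

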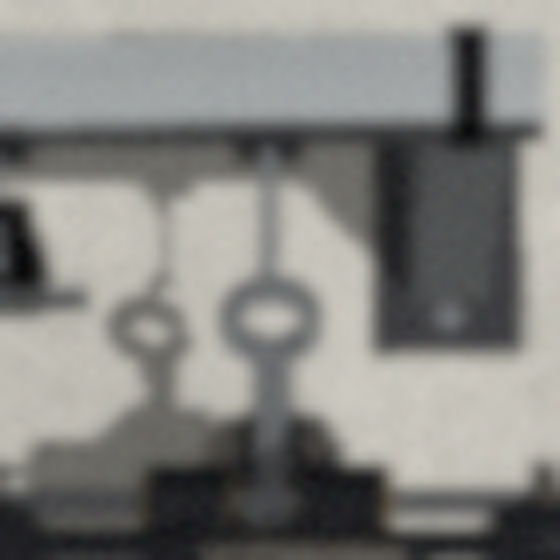

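Call:
arm_command --motion '[[0,[0.3,0.02,0.07],[0,0.001,0]],[0,[0.3,0.02,0.07],[0,0.001,0]],[0,[0.3,0.02,0.07],[0,0.001,0]],[0,[0.3,0.02,0.07],[0,0.001,0]],[0,[0,0,0],[0,0,0]]]'

```text
time_s: 12.35
position: [591.1, 75.6, 224.4]
tcp_rot: [[0.539, 0.023, 0.842], [-0.009, 1.0, -0.022], [-0.843, 0.004, 0.539]]
force: [-0.1, -0.2, -1.5]
gripper_width: 11.7
```

```bash
python3 - <<'E'
from kin import *
np.set_printoptions(precision=2,suppress=True)
print('ring',ringnow(),status.read_state()['force'])
save('top7',viewer.camera('top')); save('side7',viewer.camera('side'))
crop('top7','t7c',280,130,350,200,6);crop('side7','s7c',310,130,380,200,8)
p,R=ringpose([626,74.7,256],-1.2,57); show(p,R,3,0)
E
```

```text
ring [622.65  75.07 267.16] [-0.07 -0.23 -1.53]
deg/row 0.14917732896206223
[0, [0.2, -0.01, -0.05], [-0.0, -0.001, -0.0]], [0, [0.2, -0.01, -0.05], [-0.0, -0.001, -0.0]], [0, [0.2, -0.01, -0.06], [-0.0, -0.001, -0.0]]
```

View pics/t7c.png

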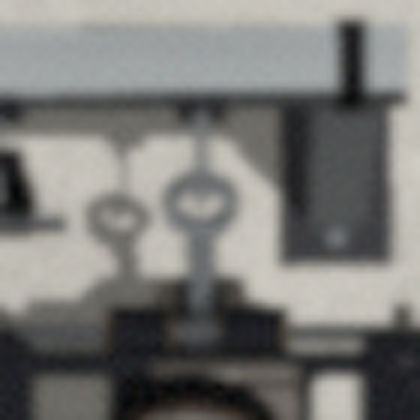

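View pics/s7c.png

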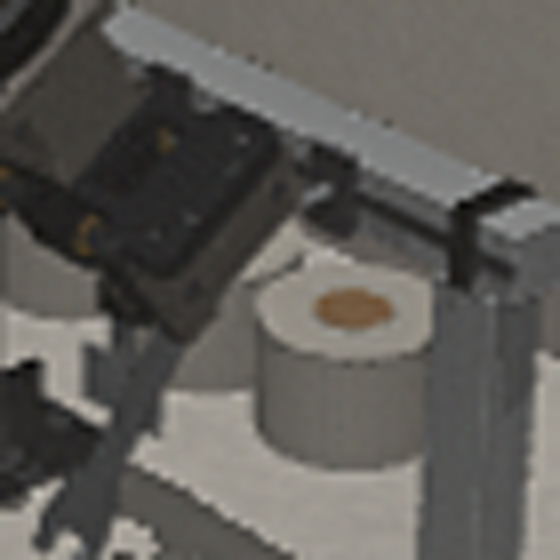

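The tip shows inside the ring hole at crop (203,195), with no contact force, so the threading goes on.

Call:
arm_command --motion '[[0,[0.2,-0.01,-0.05],[0,-0.001,0]],[0,[0.2,-0.01,-0.05],[0,-0.001,0]],[0,[0.2,-0.01,-0.05],[0,-0.001,0]],[0,[0,0,0],[0,0,0]]]'

```text
time_s: 12.85
position: [595.2, 74.9, 212.7]
tcp_rot: [[0.548, 0.023, 0.836], [-0.009, 1.0, -0.021], [-0.836, 0.004, 0.548]]
force: [0.3, -0.2, -1.5]
gripper_width: 11.7
```

```bash
python3 - <<'E'
from kin import *
np.set_printoptions(precision=2,suppress=True)
print('ring',ringnow(),status.read_state()['force'])
p,R=ringpose([636,74.5,249],-1.2,55); show(p,R,4,0)
p1,R1=ringpose([642,74.5,244],-1.2,41); print(p1)
E
```

```text
ring [626.16  74.45 255.83] [ 0.31 -0.24 -1.5 ]
deg/row 0.4400041644529115
[0, [0.16, 0.0, 0.06], [-0.0, -0.002, -0.0]], [0, [0.16, 0.0, 0.06], [-0.0, -0.002, -0.0]], [0, [0.16, 0.0, 0.06], [-0.0, -0.002, -0.0]], [0, [0.16, 0.0, 0.06], [-0.0, -0.002, -0.0]]
[623.87  74.48 194.04]
```

Call:
arm_command --motion '[[0,[0.16,0,0.06],[0,-0.002,0]],[0,[0.16,0,0.06],[0,-0.002,0]],[0,[0.16,0,0.06],[0,-0.002,0]],[0,[0.16,0,0.06],[0,-0.002,0]],[0,[0,0,0],[0,0,0]]]'

```text
time_s: 13.35
position: [607.3, 74.6, 204.1]
tcp_rot: [[0.571, 0.023, 0.82], [-0.01, 1.0, -0.021], [-0.821, 0.004, 0.571]]
force: [-1.0, 0.6, -0.4]
gripper_width: 12.2
```

```bash
python3 - <<'E'
from kin import *
np.set_printoptions(precision=2,suppress=True)
print('ring',ringnow(),status.read_state()['force'])
save('top8',viewer.camera('top')); crop('top8','t8c',280,130,350,200,6)
p1,R1=ringpose([642,74.5,245],-1.2,43); show(p1,R1,6,0)
E
```

```text
ring [637.07  74.19 248.07] [-1.03  0.65 -0.39]
deg/row 2.0261399000642837
[0, [0.13, 0.0, 0.06], [-0.0, -0.011, -0.0]], [0, [0.13, 0.0, 0.06], [-0.0, -0.011, -0.0]], [0, [0.13, 0.0, 0.05], [-0.0, -0.011, -0.0]], [0, [0.14, 0.0, 0.05], [-0.0, -0.011, -0.0]], [0, [0.14, 0.0, 0.04], [-0.0, -0.011, -0.0]], [0, [0.14, 0.0, 0.04], [-0.0, -0.011, -0.0]]
```

View pics/t8c.png

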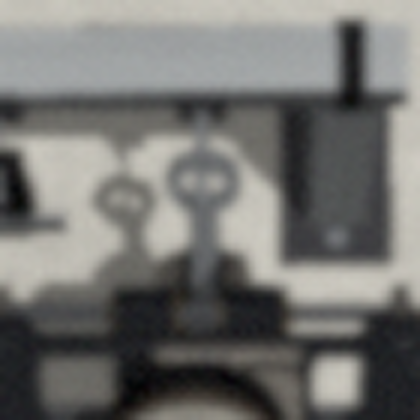

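The wire now passes through the hole (crop (205,180)). Next I tilt the spanner towards vertical.

Call:
arm_command --motion '[[0,[0.13,0,0.06],[0,-0.011,0]],[0,[0.13,0,0.06],[0,-0.011,0]],[0,[0.13,0,0.05],[0,-0.011,0]],[0,[0.14,0,0.05],[0,-0.011,0]],[0,[0.14,0,0.04],[0,-0.011,0]],[0,[0.14,0,0.04],[0,-0.011,0]],[0,[0,0,0],[0,0,0]]]'

```text
time_s: 14.1
position: [623.8, 74.3, 197.4]
tcp_rot: [[0.735, 0.023, 0.678], [-0.014, 1.0, -0.018], [-0.678, 0.004, 0.735]]
force: [-0.5, -0.1, -0.9]
gripper_width: 12.0
```

```bash
python3 - <<'E'
from kin import *
np.set_printoptions(precision=2,suppress=True)
s=log();print('ring',ringnow(),s['force'],s['qpos'])
p1,R1=ringpose([642,74.5,243],-1.2,41); show(p1,R1,2,0)
E
```

```text
ring [643.35  74.04 246.79] [-0.47 -0.09 -0.92] [  -6.15  -11.23  125.97   11.78   18.42 -104.32]
deg/row 0.8512935029668303
[0, [0.08, 0.0, -0.08], [-0.001, -0.005, -0.0]], [0, [0.07, 0.01, -0.08], [-0.001, -0.005, -0.0]]
```

Call:
arm_command --motion '[[0,[0.08,0,-0.08],[0,-0.004,0]],[0,[0.07,0,-0.08],[0,-0.004,0]],[0,[0,0,0],[0,0,0]],[0.2,[0,0,0],[0,0,0]],[0.4,[0,0,0],[0,0,0]],[0.4,[0,0,0],[0,0,0]]]'

```text
time_s: 14.7
position: [626.0, 74.0, 196.5]
tcp_rot: [[0.756, 0.023, 0.654], [-0.015, 1.0, -0.017], [-0.654, 0.003, 0.756]]
force: [0.5, -0.2, -0.8]
gripper_width: 32.2
```

```bash
python3 - <<'E'
from kin import *
s=log();print(s['force'],s['qpos'],s['gripper_width'])
wpic('w9'); save('top9',viewer.camera('top')); crop('top9','t9c',280,130,350,200,6)
E
```

```text
[ 0.51365026 -0.21709651 -0.76949329] [  -6.219414    -11.16276413  127.00119666   14.34162283   15.60900267
 -106.91278029] 32.17739492611832
```

View pics/w9.png

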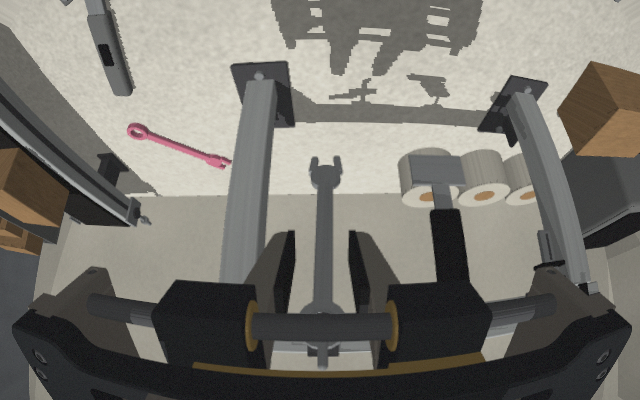

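View pics/t9c.png

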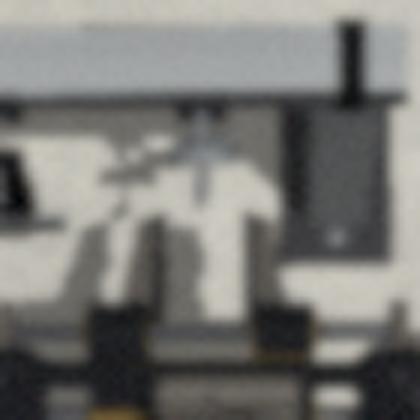

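Call:
arm_command --motion '[[0.45,[-0.38,0,-0.33],[0,0,0]],[0.45,[-0.6,-0.01,-0.52],[0,0,0]],[0.45,[-0.76,-0.02,-0.65],[0,0,0]],[0.45,[-0.76,-0.02,-0.65],[0,0,0]],[0.45,[-0.76,-0.02,-0.65],[0,0,0]]]'

```text
time_s: 15.3
position: [539.5, 74.2, 197.7]
tcp_rot: [[0.757, 0.023, 0.653], [-0.016, 1.0, -0.017], [-0.653, 0.003, 0.757]]
force: [-0.4, 0.9, -0.1]
gripper_width: 41.6
```

```bash
python3 - <<'E'
from kin import *
np.set_printoptions(precision=2,suppress=True)
s=log();print(s['position'],s['qpos'])
wpic('w10'); save('side10',viewer.camera('side')); crop('side10','s10c',290,110,390,230,5)
show([590,210,340],Rt(-1.2,90),11,0.5)
E
```

```text
[539.48  74.24 197.75] [  -8.05  -29.11  139.64   14.55   21.09 -107.89]
deg/row 4.472446694972754
[0.5, [-0.26, 0.62, 0.63], [-0.0, 0.025, -0.0]], [0.5, [-0.31, 0.62, 0.61], [-0.0, 0.025, -0.0]], [0.5, [-0.35, 0.62, 0.58], [-0.0, 0.025, -0.0]], [0.5, [-0.4, 0.62, 0.56], [-0.0, 0.025, -0.0]], [0.5, [-0.44, 0.62, 0.52], [-0.0, 0.025, -0.0]], [0.5, [-0.48, 0.62, 0.49], [-0.0, 0.025, -0.0]], [0.5, [-0.52, 0.62, 0.45], [-0.0, 0.025, -0.0]], [0.5, [-0.55, 0.62, 0.41], [-0.0, 0.025, -0.0]], [0.5, [-0.58, 0.62, 0.36], [-0.0, 0.025, -0.0]], [0.5, [-0.61, 0.62, 0.32], [-0.0, 0.025, -0.0]], [0.5, [-0.63, 0.62, 0.27], [-0.0, 0.025, -0.0]]
```

View pics/w10.png

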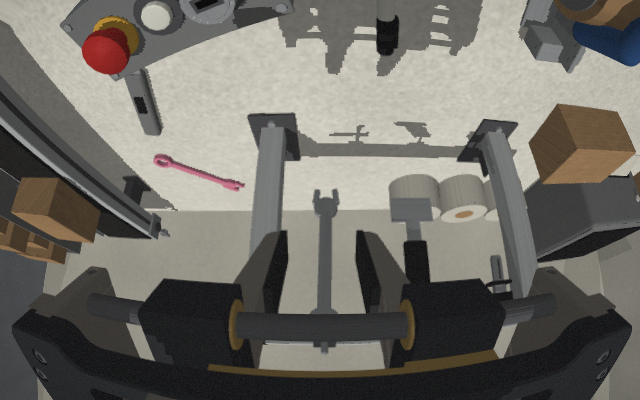

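View pics/s10c.png

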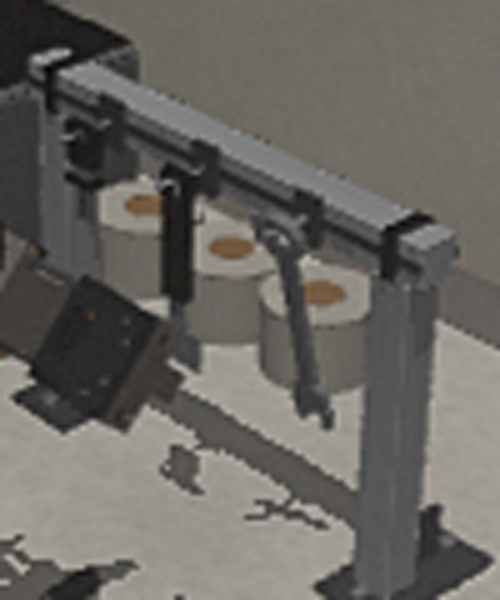

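The spanner hangs on the hook and is perhaps still swinging (side crop: ring (272,238), jaw (318,412)). Moving on to the key; I'll check it again later.

Call:
arm_command --motion '[[0.5,[-0.26,0.62,0.63],[0,0.025,0]],[0.5,[-0.31,0.62,0.61],[0,0.025,0]],[0.5,[-0.35,0.62,0.58],[0,0.025,0]],[0.5,[-0.4,0.62,0.56],[0,0.025,0]],[0.5,[-0.44,0.62,0.52],[0,0.025,0]],[0.5,[-0.48,0.62,0.49],[0,0.025,0]],[0.5,[-0.52,0.62,0.45],[0,0.025,0]],[0.5,[-0.55,0.62,0.41],[0,0.025,0]],[0.5,[-0.58,0.62,0.36],[0,0.025,0]],[0.5,[-0.61,0.62,0.32],[0,0.025,0]],[0.5,[-0.63,0.62,0.27],[0,0.025,0]]]'

```text
time_s: 16.5
position: [601.2, 215.2, 339.0]
tcp_rot: [[-0.036, 0.027, 0.999], [0.004, 1.0, -0.026], [-0.999, 0.003, -0.037]]
force: [0.7, -0.3, 1.2]
gripper_width: 46.0
```

```bash
python3 - <<'E'
from kin import *
np.set_printoptions(precision=2,suppress=True)
s=log();print(s['position'],s['tcp_rot'],s['qpos'])
save('side11',viewer.camera('side')); crop('side11','s11c',290,110,390,230,5)
save('top11',viewer.camera('top')); crop('top11','t11c',200,120,340,200,5)
show([646,254.6,300],Rt(-1.2,90),5,0.5)
E
```

```text
[601.2  215.18 339.  ] [[-0.04  0.03  1.  ]
 [ 0.    1.   -0.03]
 [-1.    0.   -0.04]] [  8.6   17.62  67.64   0.53  96.77 -79.83]
deg/row 0.4009028662334866
[0.5, [0.36, 0.4, 0.43], [-0.0, -0.002, -0.0]], [0.5, [0.37, 0.4, 0.43], [-0.0, -0.002, -0.0]], [0.5, [0.37, 0.4, 0.43], [-0.0, -0.002, -0.0]], [0.5, [0.37, 0.4, 0.43], [-0.0, -0.002, -0.0]], [0.5, [0.37, 0.4, 0.42], [-0.0, -0.002, -0.0]]
```

View pics/s11c.png

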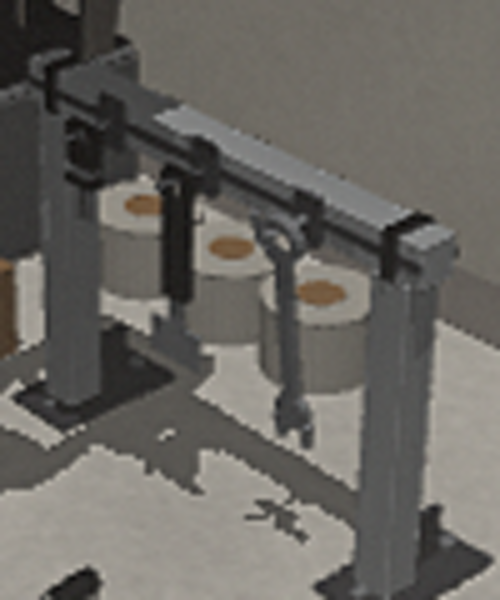

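View pics/t11c.png

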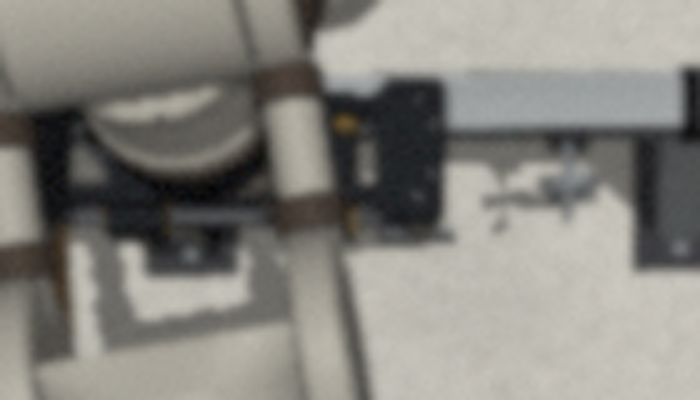

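```bash
python3 - <<'E'
from kin import *
np.set_printoptions(precision=2,suppress=True)
W=pickle.load(open('pics/w2.pkl','rb'))
for p in [[642,254.6,250],[642,240.6,250],[642,268.6,250],[646,241.6,216],[646,267.6,216],[642,240.6,227],[642,268.6,227]]:
    u,v=proj(W,p,True); print(p,(u-195+.5)*2.9-.5,(v-170+.5)*2.9-.5)
crop('w2','w2k',375,170,425,245,10)
E
```

```text
[642, 254.6, 250] 595.5561648886555 141.90578243468275
[642, 240.6, 250] 564.9239930078035 142.26859530533616
[642, 268.6, 250] 625.7191660466909 141.4989973849849
[646, 241.6, 216] 560.1261702849343 75.58386558966899
[646, 267.6, 216] 614.5035445333602 75.46884445543265
[642, 240.6, 227] 561.2641537311719 94.2834124427099
[642, 268.6, 227] 620.8822869289825 93.98519828003421
```

View pics/w2k.png

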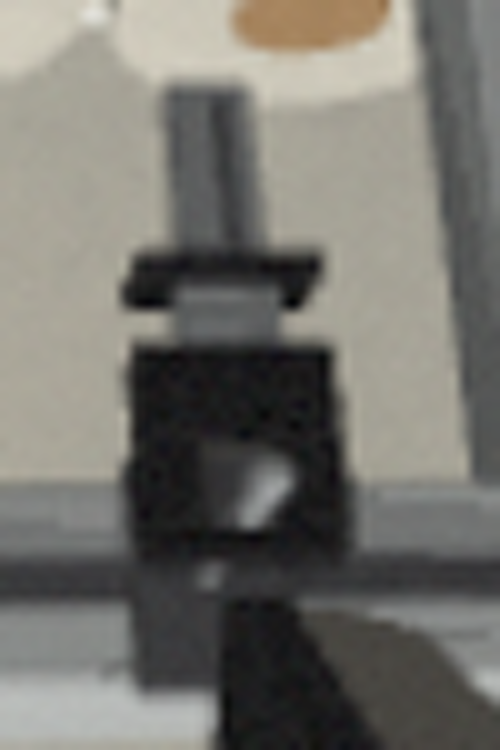

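Call:
arm_command --motion '[[0.5,[0.2,0.4,0.43],[0,-0.002,0]],[0.5,[0.2,0.4,0.43],[0,-0.002,0]],[0.5,[0.2,0.4,0.43],[0,-0.002,0]],[0.5,[0.2,0.35,0.4],[0,-0.002,0]],[0.5,[0.2,0.25,0.25],[0,-0.002,0]],[0.5,[0,0,0],[0,0,0]]]'

```text
time_s: 17.2
position: [645.5, 251.7, 312.3]
tcp_rot: [[0.002, 0.026, 1.0], [0.002, 1.0, -0.026], [-1.0, 0.002, 0.002]]
force: [0.4, -0.8, 0.7]
gripper_width: 46.0
```

```bash
python3 - <<'E'
from kin import *
np.set_printoptions(precision=2,suppress=True)
s=log();print(s['position'],s['tcp_rot'])
wpic('w12')
show([646,254.3,270],Rt(-1.2,90),3,0.5)
E
```

```text
[645.49 251.7  312.29] [[ 0.    0.03  1.  ]
 [ 0.    1.   -0.03]
 [-1.    0.    0.  ]]
deg/row 0.12226990729234762
[0.5, [0.71, 0.05, 0.01], [-0.001, 0.0, -0.0]], [0.5, [0.71, 0.05, 0.01], [-0.001, 0.0, -0.0]], [0.5, [0.71, 0.05, 0.01], [-0.001, 0.0, -0.0]]
```

View pics/w12.png

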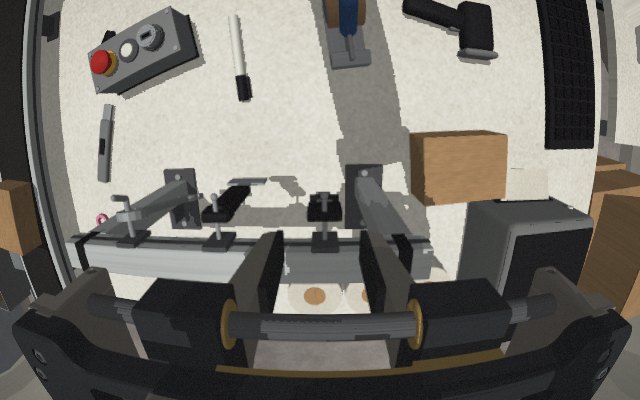

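```bash
python3 - <<'E'
from kin import *
crop('w12','w12c',290,180,360,255,9)
E
```

```text
(no output)
```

View pics/w12c.png

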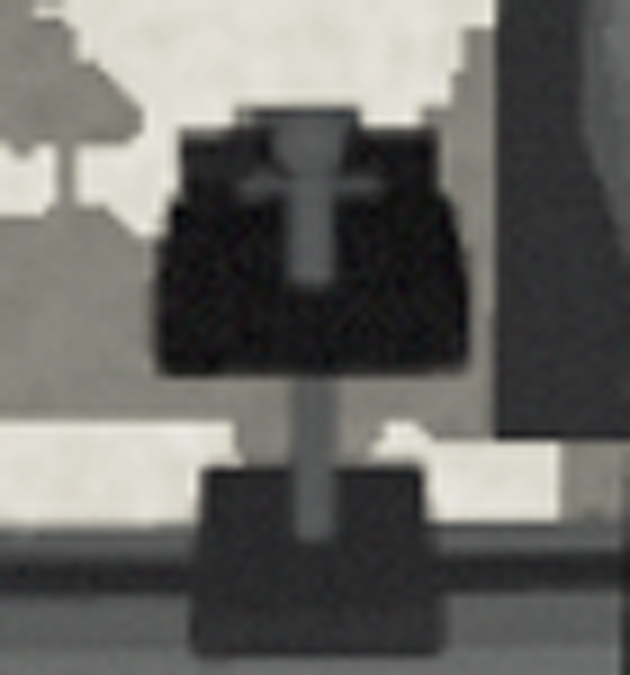

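```bash
python3 - <<'E'
from kin import *
np.set_printoptions(precision=2,suppress=True)
W=pickle.load(open('pics/w12.pkl','rb')); f=lambda x,y,z:onz(W,290+x/9-.44,180+y/9-.44,z,True)
print('bow back L,R',f(155,372,256),f(470,372,256)); print('peg tip',f(308,150,250),'peg base',f(315,535,250))
# hook, for relation
E
```

```text
bow back L,R [652.09 240.23 256.  ] [652.83 267.84 256.  ]
peg tip [633.93 254.11 250.  ] peg base [670.9  253.92 250.  ]
```

Call:
arm_command --motion '[[0.5,[0.7,0.03,0.03],[-0.001,0,0]],[0.5,[0.7,0.03,0.03],[-0.001,0,0]],[0.5,[0.7,0.03,0.02],[-0.001,0,0]],[0.5,[0.7,0.02,0],[0,0,0]],[0.5,[0.5,0,0],[0,0,0]],[0.5,[0.4,0,0],[0,0,0]],[0.5,[0,0,0],[0,0,0]]]'

```text
time_s: 17.95
position: [646.0, 252.8, 230.9]
tcp_rot: [[0.0, 0.017, 1.0], [0.001, 1.0, -0.017], [-1.0, 0.001, 0.0]]
force: [-0.3, -0.3, 0.3]
gripper_width: 45.8
```

Call:
arm_command --motion '[[0.5,[0.3,0.06,0.04],[0,0,0]],[0.5,[0,0,0],[0,0,0]],[0,[0,0,0],[0,0,0]],[0,[0,0,0],[0,0,0]],[0,[0,0,0],[0,0,0]],[0,[0,0,0],[0,0,0]]]' --grip_force 45

```text
time_s: 18.55
position: [648.2, 254.3, 226.9]
tcp_rot: [[0.004, 0.017, 1.0], [0.002, 1.0, -0.017], [-1.0, 0.002, 0.004]]
force: [1.4, 0.0, -1.0]
gripper_width: 27.6
```

```bash
python3 - <<'E'
from kin import *
wpic('w13'); crop('w13','w13c',270,170,380,270,6)
E
```

```text
(no output)
```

View pics/w13c.png

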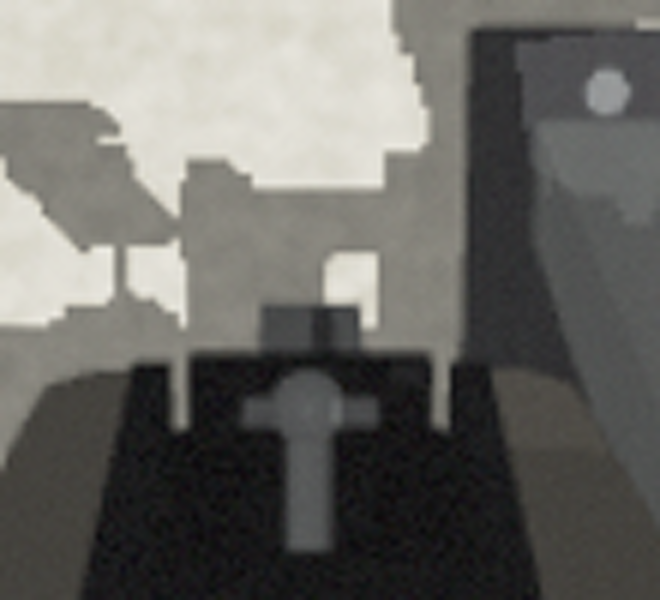

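Call:
arm_command --motion '[[0,[-0.12,0,0],[0,0,0]],[0,[-0.1,0,0],[0,0,0]],[0,[0,0,0],[0,0,0]]]'

```text
time_s: 18.9
position: [648.3, 254.4, 232.0]
tcp_rot: [[0.005, 0.017, 1.0], [0.002, 1.0, -0.017], [-1.0, 0.002, 0.005]]
force: [0.3, 0.1, -0.9]
gripper_width: 27.3
```

```bash
python3 - <<'E'
from kin import *
W=pickle.load(open('pics/w13.pkl','rb'))
f=lambda x,y,z:onz(W,270+x/6-.42,170+y/6-.42,z,True)
print(f(308,550,252),'collar front edge',f(310,355,218), 'blade tip',f(310,307,186)); 
E
```

```text
[646.72861952 254.17631919 252.        ] collar front edge [642.04775107 254.4845501  218.        ] blade tip [649.11257202 254.42057167 186.        ]
```

Call:
arm_command --motion '[[0,[0,0,-0.4],[0,0,0]],[0,[0,0,-0.6],[0,0,0]],[0,[0,0,-0.7],[0,0,0]],[0,[0,0,-0.7],[0,0,0]],[0,[-0.1,0,-0.7],[0,0,0]],[0,[-0.3,0,-0.7],[0,0,0]]]'

```text
time_s: 19.5
position: [567.5, 255.2, 238.1]
tcp_rot: [[0.002, 0.018, 1.0], [0.001, 1.0, -0.018], [-1.0, 0.001, 0.002]]
force: [-0.7, -0.3, 0.2]
gripper_width: 27.2
```

```bash
python3 - <<'E'
from kin import *
wpic('w14'); crop('w14','w14c',240,150,400,270,5)
crop('w14','w14',0,0,640,400,1)
show([500,130,250],Rt(13.7,90),9,0)
E
```

```text
deg/row 1.6297947595360713
[0, [-0.06, -0.71, -0.36], [-0.009, 0.0, -0.0]], [0, [-0.06, -0.69, -0.38], [-0.009, 0.0, -0.0]], [0, [-0.06, -0.68, -0.4], [-0.009, 0.0, -0.0]], [0, [-0.06, -0.67, -0.42], [-0.009, 0.0, -0.0]], [0, [-0.06, -0.66, -0.43], [-0.009, 0.0, -0.0]], [0, [-0.06, -0.65, -0.45], [-0.009, 0.0, -0.0]], [0, [-0.06, -0.63, -0.47], [-0.009, 0.0, -0.0]], [0, [-0.06, -0.62, -0.49], [-0.009, 0.0, -0.0]], [0, [-0.06, -0.61, -0.51], [-0.009, 0.0, -0.0]]
```

View pics/w14c.png

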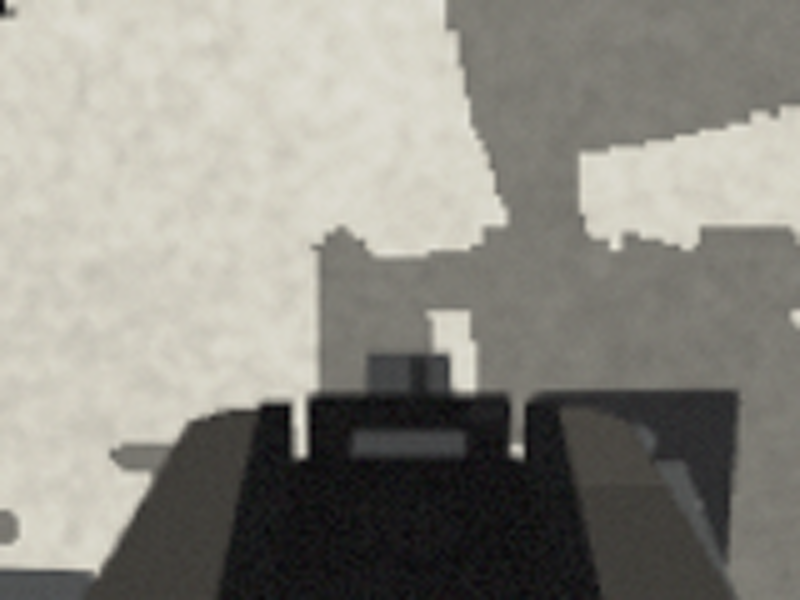

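View pics/w14.png

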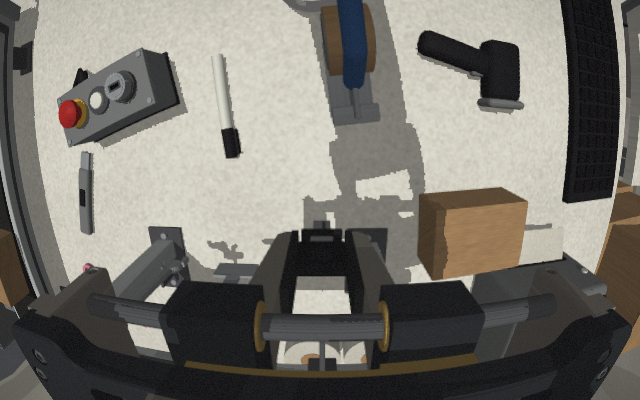

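```bash
python3 - <<'E'
from kin import *
np.set_printoptions(precision=2,suppress=True)
W=pickle.load(open('pics/w14.pkl','rb')); s=status.read_state(); print(s['position'])
def f(x,y,d):
    z=s['position'][2]-d
    p=onz(W,240+x/5-.4,150+y/5-.4,z,True); return s['tcp_rot'].T@(p-s['position'])
for o in [11,13,15]:
  print(o,'collar L,R',f(307,395,o),f(510,395,o),'blade tip L,R',f(367,355,o+27),f(448,355,o+27),'collar top/bow front',f(409,460,o-4))
E
```

```text
[566.41 255.86 239.8 ]
11 collar L,R [ 10.96 -13.43  -5.03] [11.01 12.26 -5.02] blade tip L,R [37.99 -6.57 -0.1 ] [38.01  5.08 -0.1 ] collar top/bow front [ 7.   -0.52  2.16]
13 collar L,R [ 12.96 -13.57  -4.2 ] [13.01 12.4  -4.19] blade tip L,R [39.99 -6.63  0.66] [40.01  5.13  0.67] collar top/bow front [ 9.01 -0.52  3.09]
15 collar L,R [ 14.97 -13.72  -3.38] [15.01 12.54 -3.36] blade tip L,R [41.99 -6.69  1.43] [42.01  5.18  1.44] collar top/bow front [11.01 -0.52  4.02]
```

```bash
python3 - <<'E'
from kin import *
p=np.array([441,12.5,170])-Rt(13.7,90)@[0,0,1.5]; print(p)
show(p,Rt(13.7,90),15,0)
E
```

```text
[439.54267632  12.14474278 170.        ]
deg/row 0.9778768557216428
[0, [0.23, -0.82, -0.41], [-0.005, 0.0, -0.0]], [0, [0.23, -0.81, -0.42], [-0.005, 0.0, -0.0]], [0, [0.23, -0.81, -0.44], [-0.005, 0.0, -0.0]], [0, [0.23, -0.8, -0.45], [-0.005, 0.0, -0.0]], [0, [0.23, -0.79, -0.46], [-0.005, 0.0, -0.0]], [0, [0.23, -0.78, -0.48], [-0.005, 0.0, -0.0]], [0, [0.23, -0.77, -0.49], [-0.005, 0.0, -0.0]], [0, [0.23, -0.77, -0.5], [-0.005, 0.0, -0.0]], [0, [0.23, -0.76, -0.52], [-0.005, 0.0, -0.0]], [0, [0.23, -0.75, -0.53], [-0.005, 0.0, -0.0]], [0, [0.23, -0.74, -0.54], [-0.005, 0.0, -0.0]], [0, [0.23, -0.73, -0.56], [-0.005, 0.0, -0.0]], [0, [0.23, -0.72, -0.57], [-0.005, 0.0, -0.0]], [0, [0.23, -0.71, -0.58], [-0.005, 0.0, -0.0]], [0, [0.23, -0.7, -0.59], [-0.005, 0.0, -0.0]]
```

Call:
arm_command --motion '[[0,[0.1,-0.82,-0.41],[-0.005,0,0]],[0,[0.15,-0.81,-0.42],[-0.005,0,0]],[0,[0.23,-0.81,-0.44],[-0.005,0,0]],[0,[0.23,-0.8,-0.45],[-0.005,0,0]],[0,[0.23,-0.79,-0.46],[-0.005,0,0]],[0,[0.23,-0.78,-0.48],[-0.005,0,0]],[0,[0.23,-0.77,-0.49],[-0.005,0,0]],[0,[0.23,-0.77,-0.5],[-0.005,0,0]],[0,[0.23,-0.76,-0.52],[-0.005,0,0]],[0,[0.23,-0.75,-0.53],[-0.005,0,0]],[0,[0.23,-0.74,-0.54],[-0.005,0,0]],[0,[0.23,-0.73,-0.56],[-0.005,0,0]],[0,[0.23,-0.72,-0.57],[-0.005,0,0]],[0,[0.23,-0.71,-0.58],[-0.005,0,0]],[0,[0.23,-0.6,-0.5],[-0.005,0,0]],[0,[0,0,0],[0,0,0]],[0,[0,0,0],[0,0,0]]]'

```text
time_s: 21.25
position: [434.8, 7.0, 172.5]
tcp_rot: [[0.013, -0.228, 0.973], [0.002, 0.974, 0.228], [-1.0, -0.001, 0.013]]
force: [-0.3, 0.6, 0.2]
gripper_width: 27.4
```

```bash
python3 - <<'E'
from kin import *
np.set_printoptions(precision=2,suppress=True)
print(status.read_state()['position']); wpic('w15'); s=log(); print(s['position'],s['tcp_rot'],s['qpos'])
crop('w15','w15c',240,150,400,270,5)
E
```

```text
[434.81   7.03 172.53]
[434.83   7.13 172.52] [[ 0.01 -0.23  0.97]
 [ 0.    0.97  0.23]
 [-1.   -0.    0.01]] [ -15.31  -11.19  116.35    0.33   74.16 -118.64]
```

View pics/w15c.png

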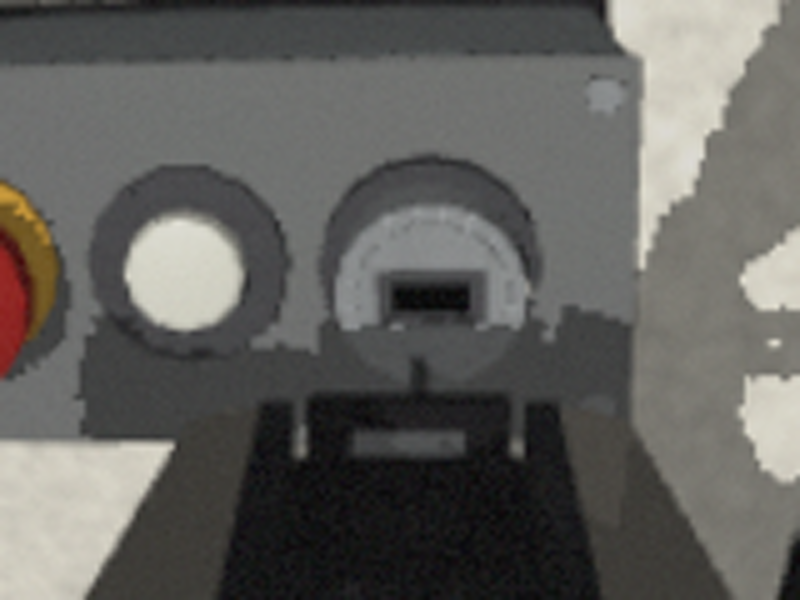

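```bash
python3 - <<'E'
from kin import *
np.set_printoptions(precision=2,suppress=True)
W=pickle.load(open('pics/w15.pkl','rb')); s=status.read_state()
w=lambda x,y,z:onz(W,240+x/5-.4,150+y/5-.4,z,True)
t=lambda p:s['tcp_rot'].T@(p-s['position'])
print('slot c',w(431,297,90),t(w(431,297,90)))
a,b=w(382,297,90),w(485,297,90); print('leadin L,R',a,b,'len',np.linalg.norm(a-b),np.degrees(np.arctan2(*(b-a)[1::-1])))
a,b=w(392,300,90),w(470,297,90); print('inner ang',np.degrees(np.arctan2(*(b-a)[1::-1])))
# face circle (top at z=90): edges left 335, right 530
print('face c',(w(335,290,90)+w(530,290,90))/2,(w(431,203,90)))
z=s['position'][2]
for o in [12,13,14]:
  print(o,'collar',t(w(307,397,z-o)),t(w(515,397,z-o)),'bow front bottom',t(w(410,430,z-o+12)))
# top view again
T=cal('top');print(onz(T,310+193/7-.43,205+238/7-.43,90))
E
```

```text
slot c [440.71  12.34  90.  ] [82.6   3.79  5.84]
leadin L,R [442.67   4.06  90.  ] [438.57  21.48  90.  ] len 17.89056654626421 103.24941813822579
inner ang 105.59182304103302
face c [439.41  12.31  90.  ] [424.2    8.37  90.  ]
12 collar [ 11.95 -13.17  -4.76] [11.93 13.56 -4.77] bow front bottom [-0.07  0.05 -5.47]
13 collar [ 12.95 -13.24  -4.34] [12.93 13.63 -4.35] bow front bottom [ 0.93  0.06 -5.02]
14 collar [ 13.96 -13.31  -3.92] [13.94 13.71 -3.93] bow front bottom [ 1.94  0.06 -4.58]
[440.76  13.04  90.  ]
```

```bash
python3 - <<'E'
from kin import *
p=np.array([440.7,12.4,136])-Rt(13.7,90)@[0,0.2,2.4]; print(p)
show(p,Rt(13.7,90),5,0)
E
```

```text
[438.41564974  11.63727863 136.        ]
deg/row 0.1757290384402195
[0, [0.37, 0.04, 0.04], [-0.001, 0.001, 0.0]], [0, [0.37, 0.04, 0.04], [-0.001, 0.001, 0.0]], [0, [0.37, 0.04, 0.04], [-0.001, 0.001, 0.0]], [0, [0.37, 0.04, 0.04], [-0.001, 0.001, 0.0]], [0, [0.37, 0.04, 0.04], [-0.001, 0.001, 0.0]]
```

Call:
arm_command --motion '[[0,[0.35,0.04,0.05],[-0.001,0.001,0]],[0,[0.35,0.04,0.05],[-0.001,0.001,0]],[0,[0.35,0.04,0.05],[-0.001,0.001,0]],[0,[0.35,0.04,0.05],[-0.001,0.001,0]],[0,[0.3,0.03,0.04],[-0.001,0.001,0]],[0,[0,0,0],[0,0,0]],[0,[0,0,0],[0,0,0]]]'

```text
time_s: 22.0
position: [439.9, 14.7, 135.1]
tcp_rot: [[-0.004, -0.249, 0.969], [-0.001, 0.969, 0.249], [-1.0, 0.0, -0.005]]
force: [0.2, 0.2, -0.7]
gripper_width: 27.2
```

```bash
python3 - <<'E'
from kin import *
np.set_printoptions(precision=3,suppress=True)
s=log(); print(s['position'],s['tcp_rot'],s['force']); wpic('w16'); p=s['position']; save('side16',viewer.camera('side'))
crop('w16','w16c',270,170,380,260,7); crop('side16','s16c',280,200,360,280,6)
q=np.array([440.7,12.4,136])-Rt(13.7,90)@[0,0.2,2.4]; print(s['tcp_rot'].T@(q-p))
E
```

```text
[439.864  14.694 135.132] [[-0.004 -0.249  0.969]
 [-0.001  0.969  0.249]
 [-1.     0.    -0.005]] [ 0.231  0.202 -0.681]
[-0.859 -2.601 -2.167]
```

View pics/w16c.png

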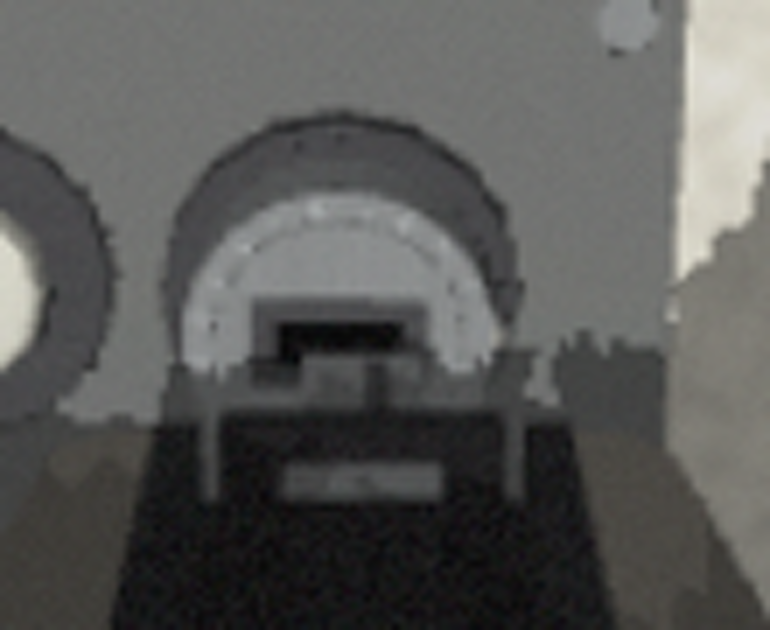

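View pics/s16c.png

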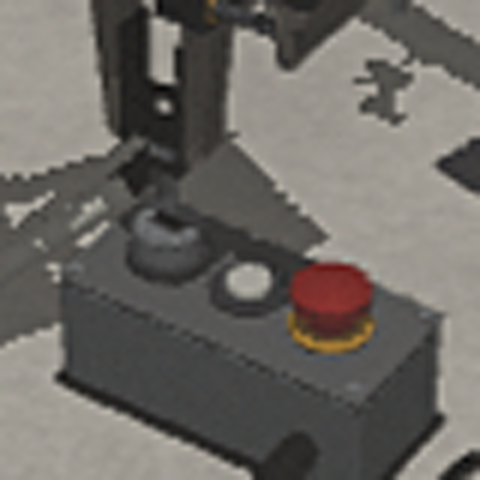

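```bash
python3 - <<'E'
from kin import *
np.set_printoptions(precision=2,suppress=True)
W=pickle.load(open('pics/w16.pkl','rb')); s=status.read_state()
w=lambda x,y,z:onz(W,270+x/7-.43,170+y/7-.43,z,True)
t=lambda p:s['tcp_rot'].T@(p-s['position'])
print(s['position'],'slot',w(341,335,90),t(w(341,335,90)),'outer top',t(w(341,297,90)),'face top',t(w(341,190,90)))
z=s['position'][2]
print('blade tip', t(w(300,356,z-41)),t(w(425,356,z-41)), 'collar',t(w(217,413,z-13)),t(w(510,413,z-13)))
E
```

```text
[439.91  14.59 135.39] slot [439.87  12.37  90.  ] [45.39 -2.13 -0.41] outer top [45.41 -2.12 -4.7 ] face top [ 45.46  -2.1  -16.53]
blade tip [41.   -6.39  0.32] [41.    6.72  0.3 ] collar [ 13.02 -13.25  -4.76] [13.02 13.74 -4.79]
```

Call:
arm_command --motion '[[0,[0,-0.06,-0.05],[0.001,0,0]],[0,[0,-0.06,-0.05],[0.001,0,0]],[0,[0,0,0],[0,0,0]],[0,[0,0,0],[0,0,0]]]'

```text
time_s: 22.5
position: [439.1, 11.1, 136.5]
tcp_rot: [[-0.002, -0.241, 0.97], [-0.002, 0.97, 0.241], [-1.0, -0.001, -0.002]]
force: [0.2, -0.1, -0.5]
gripper_width: 27.5
```

```bash
python3 - <<'E'
from kin import *
np.set_printoptions(precision=3,suppress=True)
s=log(); print(s['position'],s['tcp_rot'],s['force']); wpic('w17')
crop('w17','w17c',270,170,380,260,7)
q=np.array([440.7,12.4,136])-Rt(13.7,90)@[0,0.2,2.3]; print(s['tcp_rot'].T@(q-s['position']))
E
```

```text
[439.122  11.053 136.481] [[-0.002 -0.241  0.97 ]
 [-0.002  0.97   0.241]
 [-1.    -0.001 -0.002]] [ 0.175 -0.138 -0.534]
[ 0.481  0.738 -0.443]
```

View pics/w17c.png

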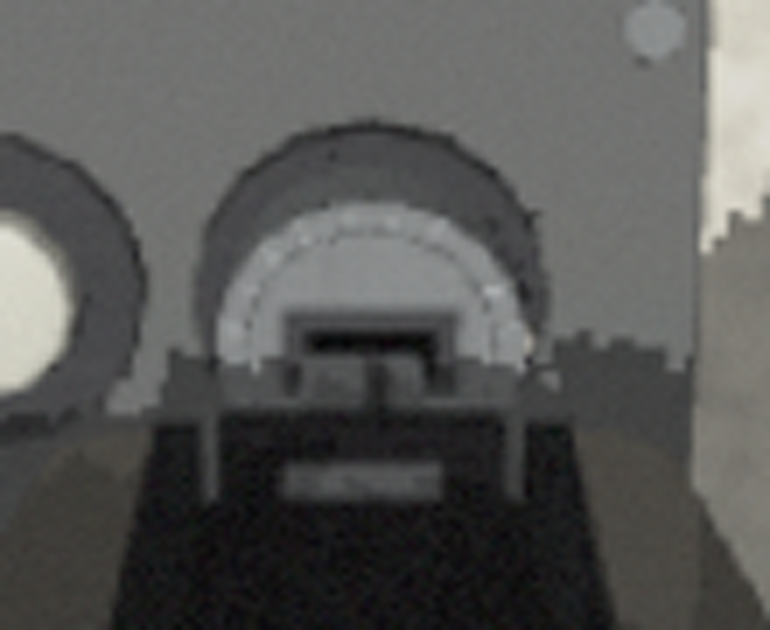

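Call:
arm_command --motion '[[0,[0,0.04,-0.005],[0,0,0]],[0,[0.15,0,0],[0,0,0]],[0,[0.15,0,0],[0,0,0]],[0,[0.15,0,0],[0,0,0]],[0,[0,0,0],[0,0,0]]]'

```text
time_s: 23.05
position: [438.8, 11.9, 126.6]
tcp_rot: [[-0.002, -0.241, 0.97], [-0.002, 0.97, 0.241], [-1.0, -0.001, -0.002]]
force: [0.1, -0.8, -0.4]
gripper_width: 27.4
```

```bash
python3 - <<'E'
from kin import *
np.set_printoptions(precision=3,suppress=True)
s=log(); print(s['position'],s['tcp_rot'],s['force'],s['moment']); wpic('w18')
crop('w18','w18c',270,170,380,260,7)
q=np.array([440.7,12.4,136])-Rt(13.7,90)@[0,0.2,2.3]; print(s['tcp_rot'].T@(q-s['position']))
E
```

```text
[438.816  11.917 126.633] [[-0.002 -0.241  0.97 ]
 [-0.002  0.97   0.241]
 [-1.    -0.001 -0.002]] [ 0.052 -0.824 -0.38 ] [ 0.001 -0.04   0.048]
[-9.366 -0.187 -0.375]
```

View pics/w18c.png

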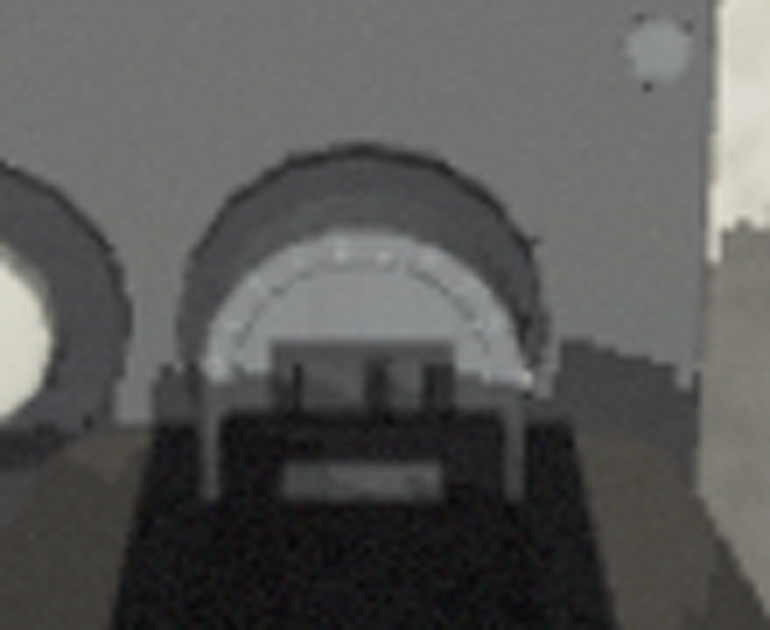

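Call:
arm_command --motion '[[0,[0.15,0,0],[0,0,0]],[0,[0.15,0,0],[0,0,0]],[0,[0.2,0,0],[0,0,0]],[0,[0.2,0,0],[0,0,0]]]'

```text
time_s: 23.5
position: [439.8, 11.3, 114.1]
tcp_rot: [[-0.0, -0.242, 0.97], [-0.003, 0.97, 0.242], [-1.0, -0.003, -0.001]]
force: [-4.3, -0.3, 7.7]
gripper_width: 27.3
```

Call:
arm_command --motion '[[0,[0.2,0,-0.03],[0.01,0,0]],[0,[0.25,0,-0.02],[-0.015,0,0]],[0,[0.25,0,0],[0.01,0,0]],[0,[0.25,0,0],[0,0,0]]]'

```text
time_s: 23.9
position: [440.0, 11.2, 102.3]
tcp_rot: [[-0.001, -0.227, 0.974], [-0.003, 0.974, 0.227], [-1.0, -0.002, -0.002]]
force: [-9.9, 2.3, 21.6]
gripper_width: 27.3
```

```bash
python3 - <<'E'
from kin import *
np.set_printoptions(precision=3,suppress=True)
s=log(); print(s['position'],s['tcp_rot'],s['force'],s['moment']); wpic('w19')
crop('w19','w19c',260,170,390,270,6)
E
```

```text
[440.044  11.246 102.333] [[-0.001 -0.227  0.974]
 [-0.003  0.974  0.227]
 [-1.    -0.002 -0.002]] [-9.937  2.288 21.603] [0.463 2.074 0.039]
```

View pics/w19c.png

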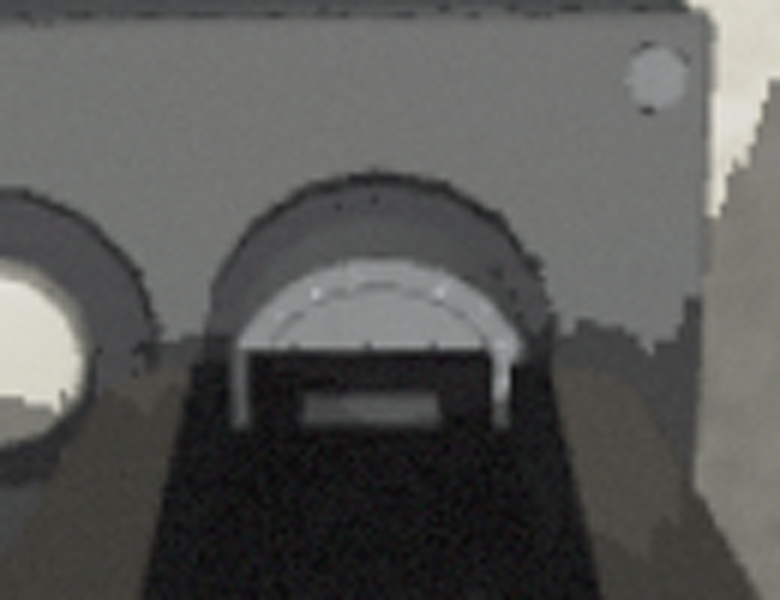

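Call:
arm_command --motion '[[0,[0.05,0,-0.04],[0,0,0]],[0,[0.05,0,-0.02],[0,0,0]]]'

```text
time_s: 24.15
position: [439.5, 11.2, 102.0]
tcp_rot: [[-0.001, -0.228, 0.974], [-0.002, 0.974, 0.228], [-1.0, -0.002, -0.001]]
force: [-2.4, 0.9, 7.3]
gripper_width: 27.6
```

Call:
arm_command --motion '[[0,[0.04,0.012,0],[0.04,0,0]],[0,[0.04,0.012,0],[0.04,0,0]],[0,[0.04,0.012,0],[0.04,0,0]],[0,[0.04,0.012,0],[0.04,0,0]]]'

```text
time_s: 24.55
position: [439.3, 11.8, 102.0]
tcp_rot: [[-0.003, 0.284, 0.959], [-0.004, 0.959, -0.284], [-1.0, -0.004, -0.002]]
force: [-4.3, 0.6, 8.7]
gripper_width: 27.5
```

```bash
cat > st.py <<'E'
from kin import *
np.set_printoptions(precision=3,suppress=True)
s=log(); R=s['tcp_rot']; print(s['time_s'],s['position'],'yaw y',np.degrees(np.arctan2(R[1,1],R[0,1])),'tilt',np.degrees(np.arccos(-R[2,0])),'F tool',R.T@s['force'],'M world',s['moment'],s['gripper_width'])
E
python3 st.py
```

```text
24.55 [439.267  11.789 102.014] yaw y 73.47397754903447 tilt 0.2809856111208932 F tool [-8.667 -0.674 -4.279] M world [0.1   0.808 0.089] 27.470786434667716
```

Call:
arm_command --motion '[[0,[0.04,0.012,-0.02],[0.04,0,0]],[0,[0.04,0.012,0],[0.04,0,0]],[0,[0.04,0.012,0],[0.04,0,0]],[0,[0.04,0.012,0],[0.04,0,0]],[0,[0.04,0.012,0],[0.04,0,0]]]'

```text
time_s: 25.05
position: [439.4, 12.6, 102.0]
tcp_rot: [[-0.006, 0.808, 0.59], [-0.005, 0.589, -0.808], [-1.0, -0.008, 0.0]]
force: [-4.7, 0.5, 8.5]
gripper_width: 27.5
```

```bash
python3 st.py; python3 - <<'E'
from kin import *
wpic('w20'); crop('w20','w20c',250,150,400,270,5)
E
```

```text
25.05 [439.351  12.619 102.005] yaw y 36.122152899055905 tilt 0.46049177428398014 F tool [-8.446 -3.591 -3.212] M world [0.058 0.802 0.179] 27.493080142033758
```

View pics/w20c.png

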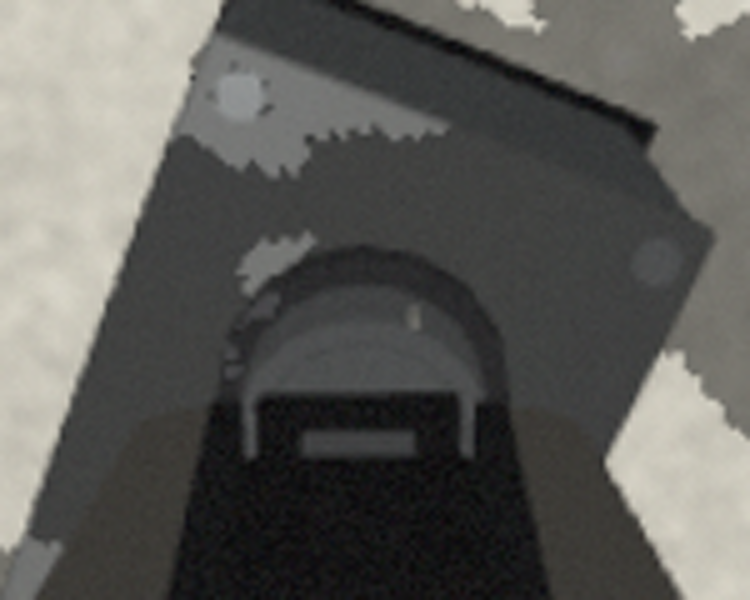

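Call:
arm_command --motion '[[0,[0.04,0.012,0],[0.036,0,0]],[0,[0.04,0.012,0],[0.036,0,0]],[0,[0.04,0.012,0],[0.036,0,0]],[0,[0.04,0.01,0],[0.03,0,0]],[0,[0.04,0,0],[0.01,0,0]]]'

```text
time_s: 25.6
position: [439.9, 12.8, 102.0]
tcp_rot: [[-0.01, 0.99, 0.144], [-0.007, 0.144, -0.99], [-1.0, -0.01, 0.005]]
force: [-3.0, 0.3, 8.2]
gripper_width: 27.9
```

```bash
python3 st.py
```

```text
25.6 [439.901  12.81  102.028] yaw y 8.27114589566741 tilt 0.667654533256359 F tool [-8.151 -3.037 -0.723] M world [0.03  0.625 0.206] 27.86632550266221
```

```bash
python3 - <<'E'
from kin import *
wpic('w21'); crop('w21','w21c',250,170,390,270,5)
save('side21',viewer.camera('side')); crop('side21','s21a',280,110,400,270,4)
save('top21',viewer.camera('top')); crop('top21','t21',200,110,400,270,4)
E
```

```text
(no output)
```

View pics/w21c.png

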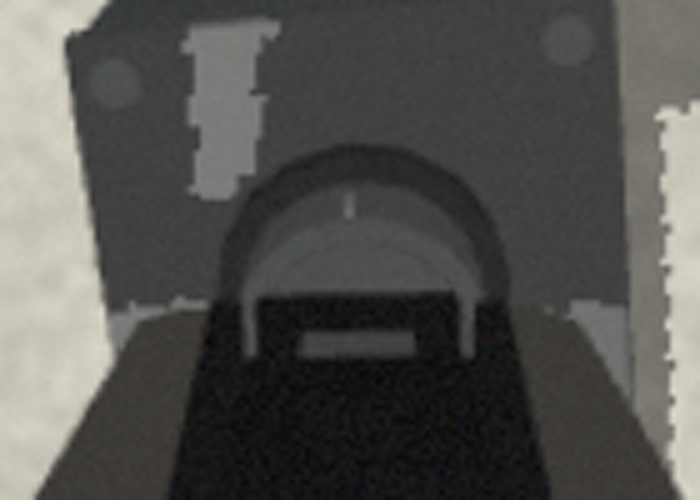

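View pics/s21a.png

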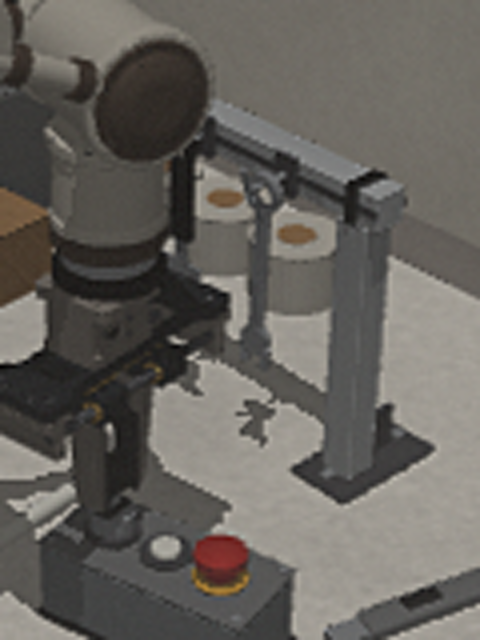

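View pics/t21.png

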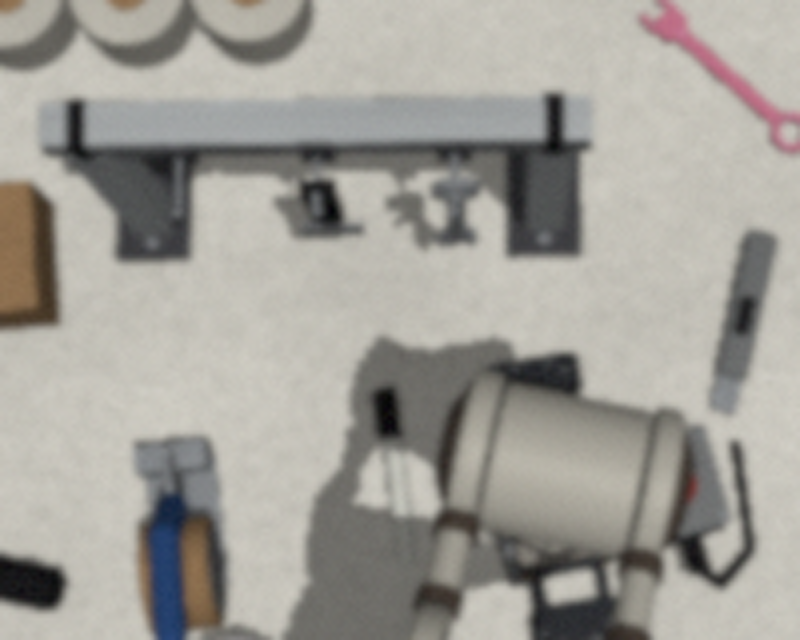

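Call:
arm_command --motion '[[0,[0.04,0,0],[0.006,0,0]],[0,[0.04,0,0],[0.005,0,0]],[0,[0.04,0,0],[0.005,0,0]],[0,[0.04,0,0],[0.005,0,0]]]'

```text
time_s: 26.15
position: [440.2, 12.8, 102.0]
tcp_rot: [[-0.011, 0.997, 0.083], [-0.008, 0.083, -0.997], [-1.0, -0.011, 0.007]]
force: [-4.0, 1.6, 8.9]
gripper_width: 27.8
```

```bash
python3 st.py; python3 - <<'E'
from kin import *
W,im=wpic('w22'); crop('w22','w22c',250,170,390,270,5)
E
python3 st.py
```

```text
26.15 [440.216  12.805 102.04 ] yaw y 4.750996358606661 tilt 0.7453168588898323 F tool [-8.909 -3.945 -1.912] M world [0.069 0.761 0.387] 27.81430792231324
26.2 [440.175  12.81  101.999] yaw y 4.719977780224022 tilt 0.7528251343540727 F tool [-7.544 -4.122 -1.483] M world [0.098 0.686 0.369] 27.378507108870547
```

View pics/w22c.png

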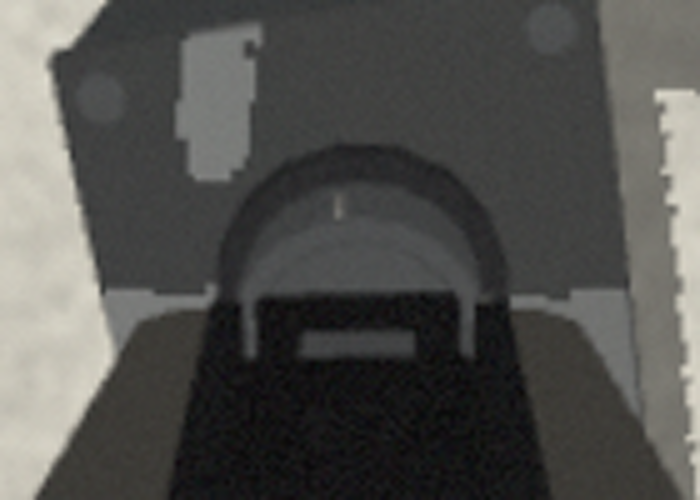

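The moment about the key's axis rose from 0.21 to 0.37 N m for 3.5° more, so the switch is on its hard stop. The collar is flat on the face and the grip is firm, so I'm handing in.

```bash
python3 -c "
from workcell import job
print(job.job_done())"; python3 st.py
```

```text
the job is handed in; nothing more can be done
None
the job is handed in; nothing more can be done
```

The spanner is hanging by its ring on the empty hook. The key is fully in the switch and turned to its stop, with the gripper still holding it. I handed the job in at about 26 s of the 67 s allowed; it gives no verdict.

- **Spanner:** I picked the steel one off the belt, not the pink look-alike, and let it go on the hook still tilted about 20°. It swung at first, and the last side and top pictures show it hanging close to straight down, touching nothing but the hook.
- **Key:** I lifted it off its peg and pushed it past the pins with a small wiggle, which took about 22 N at the end. In the last pictures the collar sits flat on the face, and the fingers stayed at 102 mm height throughout the turn.
- **Turn:** The hand turned about 98° clockwise, more than the 86° stop plus the play. The moment about the key's axis rose from 0.21 to 0.37 N m over the last 3.5°, so I take the switch to be on its stop. The final push was about 8 N down with the grip set to 45 N.
- **Limits of these checks:** The switch angle can't be read directly, so it is inferred from the hand's angle and that moment. The camera estimates of the key's position in the grip disagreed by about 2 mm, so I lined it up with the slot by eye in the wrist pictures. A sideways push of about 4 N on the key remained at the end. In the last pictures the scraper and the other items in view looked unmoved; I didn't measure them.

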